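Lay the outer slats of a soap dish with a spacer

TASK

Lay the two loose light-wood slats flat across both runners of the soap dish, one on each side of the slat that is already fixed, parallel to it, ends in line, each with a gap set by the orange spacer: stand the spacer on the runners along the fixed slat, lay a slat snugly against it and let go, then move the spacer to the other side of the fixed slat and do the same there. Finish by standing the orange spacer upright back in the grey tray, and do not disturb any of the other things on the bench.

Things in the scene. Friction and masses are not known exactly. Their poses are not given: they have to be found in the camera images.
- dish: Unfinished soap dish on its white glue-up board (130 x 190 x 12 mm), all fixed. On the board two brown runners along y, 12 mm wide, 150 long, 16 high, centred at x = -17 and +17 mm, with dark stops 10 mm high beyond their ends. A light-wood slat with two brass screws is fixed across their middle. Origin: centre of the board's underside; x along the fixed slat, y along the runners, z up.
- seat (a point): Centre of the fixed slat's underside, level with the runners' tops, 28 mm above the bench; axes as the dish's. The fixed slat covers x = -30..30, y = -19..19, z = 0..18 mm here. With gaps of 12 mm the outer slats' centres come to y = +50 and -50 mm, the spacer's (in use) to +25 or -25 mm.
- slat1: Loose light-wood slat, 60 (x) x 38 (y) x 18 mm (z), about 30 g, like the fixed one; starts flat on the bench; may go on either side. Origin: centre of its underside; x along its length. Held by its two ends (60 mm), the fingers stay clear of spacer and neighbour when it is laid.
- slat2: The other loose slat, identical to slat1.
- spacer: Orange plastic spacer, 60 mm long (x), 12 mm thick (y), 46 mm tall (z), about 40 g; starts standing upright in the grey tray. Origin: centre of its underside. Standing on the runners it rises 28 mm above the slats' tops, and is best held there by its two ends (60 mm): pinching it across its 12 mm can lever the neighbouring slat away.
- tray: Low open grey tray, fixed to the bench, 110 (x) x 160 (y) x 25 mm high, walls and floor 5 mm. Origin: centre of its underside. The two spacers stand in it, about 38 mm to either side of its centre along y, long sides about along its x; which is on which side varies.
- wide_spacer: Blue plastic spacer, 60 x 20 x 46 mm, standing in the tray: not for this job, leave it. Origin: centre of its underside; x along its length.
- offcut: Dark wood offcut, 55 x 45 x 24 mm, lying on the bench: leave it. Origin: centre of its underside.
- sanding_block: Cork sanding block with a red sole, 117 x 64 x 34 mm: leave it. Origin: centre of its underside.
- glue: White glue bottle with a red cap, 60 mm across, 160 mm tall: leave it. Origin: centre of its underside.
- hammer: Hammer lying on the far side of the bench, beyond the tray: leave it. Origin: about its middle, on the bench; x along the handle.
- screwdriver: Yellow-handled screwdriver lying at the side of the bench, beyond the slats: leave it. Origin: about its middle, on the bench.
- dowel_pot: Amber cup, 70 mm across, 75 mm tall, on the robot's side of the slats: leave it. Origin: centre of its underside.
Not all that is in view belongs to the job. What is shaped like the slat1 but green or pink is not meant.

How it is judged (in metres and radians):
On the way, in this order (a step that is already met when the one before it is completed fails the run):
1. the orange spacer stands on the runners along one side of the fixed slat (within 5 mm of touching it) (((y of spacer in the frame of seat between 0.02 and 0.03 m and x of spacer in the frame of seat between -0.015 and 0.015 m and z of spacer in the frame of seat between -0.002 and 0.003 m and angle between spacer's own z axis and vertical below 0.1 rad and angle between the x axis of spacer and the x axis of seat, either way round below 0.12 rad) or (y of spacer in the frame of seat between -0.03 and -0.02 m and x of spacer in the frame of seat between -0.015 and 0.015 m and z of spacer in the frame of seat between -0.002 and 0.003 m and angle between spacer's own z axis and vertical below 0.1 rad and angle between the x axis of spacer and the x axis of seat, either way round below 0.12 rad))), for 0.2 s.
2. a slat lies on the runners against the spacer and is let go ((((y of spacer in the frame of seat between 0.02 and 0.03 m and x of spacer in the frame of seat between -0.015 and 0.015 m and z of spacer in the frame of seat between -0.002 and 0.003 m and angle between spacer's own z axis and vertical below 0.1 rad and angle between the x axis of spacer and the x axis of seat, either way round below 0.12 rad) and ((y of slat1 in the frame of seat between 0.0475 and 0.0525 m and z of slat1 in the frame of seat between -0.002 and 0.002 m and x of slat1 in the frame of seat between -0.006 and 0.006 m and angle between the x axis of slat1 and the x axis of seat, either way round below 0.05 rad and angle between slat1's own z axis and vertical below 0.06 rad and contact force between the fingers and slat1 below 0.3 N) or (y of slat2 in the frame of seat between 0.0475 and 0.0525 m and z of slat2 in the frame of seat between -0.002 and 0.002 m and x of slat2 in the frame of seat between -0.006 and 0.006 m and angle between the x axis of slat2 and the x axis of seat, either way round below 0.05 rad and angle between slat2's own z axis and vertical below 0.06 rad and contact force between the fingers and slat2 below 0.3 N))) or ((y of spacer in the frame of seat between -0.03 and -0.02 m and x of spacer in the frame of seat between -0.015 and 0.015 m and z of spacer in the frame of seat between -0.002 and 0.003 m and angle between spacer's own z axis and vertical below 0.1 rad and angle between the x axis of spacer and the x axis of seat, either way round below 0.12 rad) and ((y of slat1 in the frame of seat between -0.0525 and -0.0475 m and z of slat1 in the frame of seat between -0.002 and 0.002 m and x of slat1 in the frame of seat between -0.006 and 0.006 m and angle between the x axis of slat1 and the x axis of seat, either way round below 0.05 rad and angle between slat1's own z axis and vertical below 0.06 rad and contact force between the fingers and slat1 below 0.3 N) or (y of slat2 in the frame of seat between -0.0525 and -0.0475 m and z of slat2 in the frame of seat between -0.002 and 0.002 m and x of slat2 in the frame of seat between -0.006 and 0.006 m and angle between the x axis of slat2 and the x axis of seat, either way round below 0.05 rad and angle between slat2's own z axis and vertical below 0.06 rad and contact force between the fingers and slat2 below 0.3 N))))), for 0.2 s.
3. the spacer stands along the other side of the fixed slat, the first slat still lying on its side ((((y of spacer in the frame of seat between 0.02 and 0.03 m and x of spacer in the frame of seat between -0.015 and 0.015 m and z of spacer in the frame of seat between -0.002 and 0.003 m and angle between spacer's own z axis and vertical below 0.1 rad and angle between the x axis of spacer and the x axis of seat, either way round below 0.12 rad) and ((y of slat1 in the frame of seat between -0.062 and -0.038 m and z of slat1 in the frame of seat between -0.002 and 0.002 m) or (y of slat2 in the frame of seat between -0.062 and -0.038 m and z of slat2 in the frame of seat between -0.002 and 0.002 m))) or ((y of spacer in the frame of seat between -0.03 and -0.02 m and x of spacer in the frame of seat between -0.015 and 0.015 m and z of spacer in the frame of seat between -0.002 and 0.003 m and angle between spacer's own z axis and vertical below 0.1 rad and angle between the x axis of spacer and the x axis of seat, either way round below 0.12 rad) and ((y of slat1 in the frame of seat between 0.038 and 0.062 m and z of slat1 in the frame of seat between -0.002 and 0.002 m) or (y of slat2 in the frame of seat between 0.038 and 0.062 m and z of slat2 in the frame of seat between -0.002 and 0.002 m))))), for 0.2 s.
4. the second slat lies on the runners against the spacer there and is let go ((((y of spacer in the frame of seat between 0.02 and 0.03 m and x of spacer in the frame of seat between -0.015 and 0.015 m and z of spacer in the frame of seat between -0.002 and 0.003 m and angle between spacer's own z axis and vertical below 0.1 rad and angle between the x axis of spacer and the x axis of seat, either way round below 0.12 rad) and ((y of slat1 in the frame of seat between 0.0475 and 0.0525 m and z of slat1 in the frame of seat between -0.002 and 0.002 m and x of slat1 in the frame of seat between -0.006 and 0.006 m and angle between the x axis of slat1 and the x axis of seat, either way round below 0.05 rad and angle between slat1's own z axis and vertical below 0.06 rad and contact force between the fingers and slat1 below 0.3 N) or (y of slat2 in the frame of seat between 0.0475 and 0.0525 m and z of slat2 in the frame of seat between -0.002 and 0.002 m and x of slat2 in the frame of seat between -0.006 and 0.006 m and angle between the x axis of slat2 and the x axis of seat, either way round below 0.05 rad and angle between slat2's own z axis and vertical below 0.06 rad and contact force between the fingers and slat2 below 0.3 N)) and ((y of slat1 in the frame of seat between -0.062 and -0.038 m and z of slat1 in the frame of seat between -0.002 and 0.002 m) or (y of slat2 in the frame of seat between -0.062 and -0.038 m and z of slat2 in the frame of seat between -0.002 and 0.002 m))) or ((y of spacer in the frame of seat between -0.03 and -0.02 m and x of spacer in the frame of seat between -0.015 and 0.015 m and z of spacer in the frame of seat between -0.002 and 0.003 m and angle between spacer's own z axis and vertical below 0.1 rad and angle between the x axis of spacer and the x axis of seat, either way round below 0.12 rad) and ((y of slat1 in the frame of seat between -0.0525 and -0.0475 m and z of slat1 in the frame of seat between -0.002 and 0.002 m and x of slat1 in the frame of seat between -0.006 and 0.006 m and angle between the x axis of slat1 and the x axis of seat, either way round below 0.05 rad and angle between slat1's own z axis and vertical below 0.06 rad and contact force between the fingers and slat1 below 0.3 N) or (y of slat2 in the frame of seat between -0.0525 and -0.0475 m and z of slat2 in the frame of seat between -0.002 and 0.002 m and x of slat2 in the frame of seat between -0.006 and 0.006 m and angle between the x axis of slat2 and the x axis of seat, either way round below 0.05 rad and angle between slat2's own z axis and vertical below 0.06 rad and contact force between the fingers and slat2 below 0.3 N)) and ((y of slat1 in the frame of seat between 0.038 and 0.062 m and z of slat1 in the frame of seat between -0.002 and 0.002 m) or (y of slat2 in the frame of seat between 0.038 and 0.062 m and z of slat2 in the frame of seat between -0.002 and 0.002 m))))), for 0.2 s.
At the end, for the whole second after the job is handed in: One loose slat lies flat on the runners on each side of the fixed slat, with a 12 mm gap to it (within 2.5 mm), parallel within 0.05 rad, ends in line within 6 mm; the orange spacer stands upright (within 0.1 rad) on the floor of the grey tray; all at rest and let go (((y of slat1 in the frame of seat between 0.0475 and 0.0525 m and z of slat1 in the frame of seat between -0.002 and 0.002 m and x of slat1 in the frame of seat between -0.006 and 0.006 m and angle between the x axis of slat1 and the x axis of seat, either way round below 0.05 rad and angle between slat1's own z axis and vertical below 0.06 rad and contact force between the fingers and slat1 below 0.3 N) or (y of slat2 in the frame of seat between 0.0475 and 0.0525 m and z of slat2 in the frame of seat between -0.002 and 0.002 m and x of slat2 in the frame of seat between -0.006 and 0.006 m and angle between the x axis of slat2 and the x axis of seat, either way round below 0.05 rad and angle between slat2's own z axis and vertical below 0.06 rad and contact force between the fingers and slat2 below 0.3 N)) and ((y of slat1 in the frame of seat between -0.0525 and -0.0475 m and z of slat1 in the frame of seat between -0.002 and 0.002 m and x of slat1 in the frame of seat between -0.006 and 0.006 m and angle between the x axis of slat1 and the x axis of seat, either way round below 0.05 rad and angle between slat1's own z axis and vertical below 0.06 rad and contact force between the fingers and slat1 below 0.3 N) or (y of slat2 in the frame of seat between -0.0525 and -0.0475 m and z of slat2 in the frame of seat between -0.002 and 0.002 m and x of slat2 in the frame of seat between -0.006 and 0.006 m and angle between the x axis of slat2 and the x axis of seat, either way round below 0.05 rad and angle between slat2's own z axis and vertical below 0.06 rad and contact force between the fingers and slat2 below 0.3 N)) and x of spacer in the frame of tray between -0.05 and 0.05 m and y of spacer in the frame of tray between -0.075 and 0.075 m and z of spacer in the frame of tray between 0.002 and 0.01 m and angle between spacer's own z axis and vertical below 0.1 rad and linear speed of each of slat1, slat2, spacer below 0.02 m/s); the robot touches nothing.
It fails at once if another thing on the bench is moved by more than 25 mm or tipped over (the blue spacer, the offcut, the sanding block, the glue bottle, the hammer, the screwdriver, the amber cup) (distance of any of wide_spacer, offcut, sanding_block, glue, hammer, screwdriver, dowel_pot from where it was at the start of the episode above 0.025 m or angle between any of wide_spacer, glue, dowel_pot's own z axis and vertical above 0.5 rad).
It also fails if it takes over 67 s, if anything falls off the work surface, if the arm or the gripper's body presses on something with over 40 N, if the wrist force passes 120 N, or if a joint passes its speed limit or range.

ROBOT

A 6-joint arm with a two-finger parallel gripper is mounted at the origin on the work surface. World frame = base frame: x ahead of the robot, y to its left, z up, the work surface at z = 0. Lengths are in mm, angles in rad, forces in N, time in s.
With the tool pointing down it reaches from about 275 to 1000 mm from the base axis. Payload 8.4 kg.
Tool frame: the origin (TCP) lies at the very end of the fingers, on their centre line; the grasp point (between the pads) lies 19 mm behind it (r.tcp_to_grasp is the distance from the TCP to the grasp point, in mm); z points along the fingers, y is the line along which they close (so a half turn about z gives the same grasp; the last joint's range is limited). The gripper opens to 85 mm and grips with 20 to 120 N. Pads are 22 mm wide; open, the fingers measure 114 mm over their backs; the gripper's body (76 mm by 85 mm) begins 54 mm behind the grasp point. The pads swing forward as they close: fully open they stand 13 mm farther back than shut.
Start: joints at [1.132, 0.353, 1.633, -0, 1.155, -0.002], TCP at [264.4, 566.322, 231.281] pointing down, gripper open.
Joint ranges: [-2.63, 2.63], [-0.92, 2.1], [0.06, 2.66], [-1.3, 4.44], [0, 2.69], [-3.02, 3.02]. Speed limits (rad/s): [2.22, 2.22, 2.79, 3.14, 3.14, 3.14].

INTERFACE

Orientations are given as [roll, pitch, yaw] about the fixed x, y, z axes, in that order (R = Rz(yaw) Ry(pitch) Rx(roll)).
In Python, from rig import r gives the robot as it stands. The module is installed in compiled form; this text tells all that it offers.
- The arm moves only by the tool play_rows, never from a script. Its argument "rows" is a list of rows, each an object with "dp": the shift along the tool's x, y, z in units of 40 mm (1.0 is 40 mm), a list of three; "turn": the turn, a rotation vector about the tool's x, y, z in units of 6 degrees (1.0 is 6 degrees), a list of three; "fingers": the closure, from 0 (fully open) to 1 (shut). In form: [{"dp": [tx, ty, tz], "turn": [wx, wy, wz], "fingers": fingers}, ...]. A call has 1 to 5 rows; each row shifts and turns the commanded pose from where the row before left it, along the tool's axes as they then stand; what a row does not reach is not made up. A row lasts 1/12 s, in which the tool goes at most 41.7 mm and 7.16 degrees, less where a joint would pass 70% of its speed; a pose out of reach is approached as far as the arm can. A call is refused whole if a number of a shift passes 1 or a number of a turn 1, either way. A call with a gripper value outside its range is refused whole. The fingers move at their own pace and stop on an object; "force" is the grip in N (left out, the last holds). Time passes only in rows, so rows that do not move let the fingers close. It gives the time, the measured TCP pose, the force, the opening and the grip force at its end, in the units of the state.
- r.sense(): the state, without advancing time (a new reading comes with each control period).
- r.grab_frame(name): name is "side" or "top"; returns a dict with "pixels" (384x512x3 uint8, red, green, blue), "fx", "fy", "cx", "cy" (pixels), "pose" (4x4, takes a point from camera to world coordinates). Camera axes: x right, y down, z forward; pixel columns grow to the right and rows downward; lengths in mm; the calibration is good to about 2 mm. A picture is of the moment at which its call begins. There is no depth.
- r.sign_off(): hands the job in; it is judged then, once.
The state is a dict: "clock": time; "qpos": joint angles; "qvel": joint speeds; "joint_efforts": joint torques, N m; "eef_pos": TCP position; "tcp_rot": TCP orientation; "contact_force": force on the tool from outside, world axes, zero at the start; "wrist_torque": the same for the moment, N m; "opening": opening from 0.0 (shut) to 1.0 (fully open); "grasp_force": force on a finger pad.
Only numpy, scipy, OpenCV 4.12 (cv2) and the standard library are available. Lean on these libraries where they do the work, as an engineer would, in place of code of your own. Each camera call takes 0.05 s, during which the arm holds its last target. There are 200 camera calls.

## Working session

There is one attempt and no reset: what is moved stays moved. The work goes in short steps, Python scripts to look and compute and a tool call to move; the robot and the scene stay as the last step left them, time stands still between calls to the robot, and variables do not carry over. Pictures are saved under pics/ and viewed, at most 10 in all, crops included, and the job is handed in when it is done.

Besides the shell and the picture viewer there is one more tool, called after "Call:" as name(argument=value, ...) on one line, values as JSON. play_rows: Moves the arm, as the interface text tells. Its arguments: {"type":"object","properties":{"rows":{"type":"array"},"force":{"type":"number"}},"required":["rows"]}

```bash
mkdir -p pics
python3 - <<'E'
from rig import r
import cv2,numpy as np
s=r.sense();print(s)
for n in("top","side"):
    f=r.grab_frame(n);cv2.imwrite(f"pics/{n}0.png",f["pixels"][:,:,::-1]);print(n,f["fx"],f["fy"],f["cx"],f["cy"],np.round(f["pose"],3).tolist())
E
```

```text
{'clock': 0.0, 'qpos': array([ 1.13159987e+00,  3.53667922e-01,  1.63411330e+00,  4.92807070e-06,
        1.15521992e+00, -2.36444128e-03]), 'qvel': array([-9.21821555e-04, -1.77954038e-05, -1.72048235e-03,  1.84390669e-06,
       -1.71549933e-04,  1.25052029e-03]), 'joint_efforts': array([ 4.09567641e-03, -6.05247903e+01, -3.42072058e+01,  2.86773939e-04,
        9.21922037e-03,  1.85978115e-05]), 'eef_pos': array([264.19726242, 565.89330242, 230.55825655]), 'tcp_rot': array([-3.14018418e+00, -7.83607503e-06,  2.70475864e+00]), 'contact_force': array([ 0.10243877, -0.25189912, -0.10270482]), 'wrist_torque': array([ 0.04285084,  0.02315779, -0.03561963]), 'grasp_force': 0.0, 'opening': 1.002391897447649}
top 369.4599511245172 369.4599511245172 252.02163950089266 191.59493792929578 [[-0.013, -0.996, 0.083, 451.149], [-1.0, 0.014, 0.0, -31.737], [-0.001, -0.083, -0.997, 1018.208], [0.0, 0.0, 0.0, 1.0]]
side 495.2272810927395 495.2272810927395 253.35830557423492 194.0121872322065 [[0.974, -0.104, 0.203, 244.974], [-0.227, -0.529, 0.818, -1101.628], [0.023, -0.842, -0.539, 732.793], [0.0, 0.0, 0.0, 1.0]]
```

View pics/top0.png

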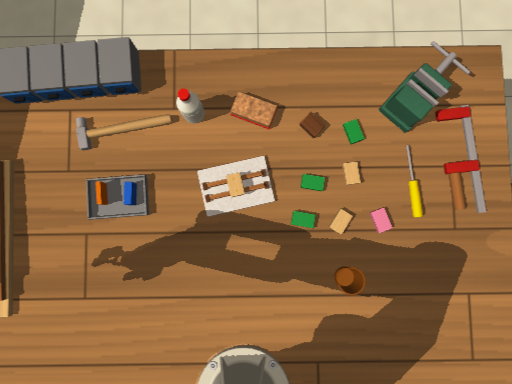

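View pics/side0.png

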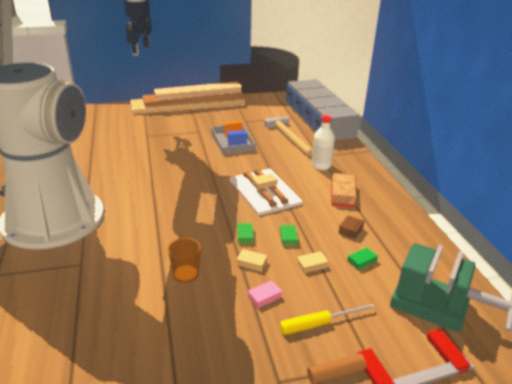

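The top view shows light-wood candidates at (352,173) and (342,221). Green (313,182), (304,219), (354,131) and pink (382,220) are excluded by colour. Orange spacer at (101,193), blue at (129,193), dish at (236,186). Confirming with an enlarged crop and measuring.

```bash
cat > h.py <<'E'
from rig import r
import cv2,numpy as np
def grab(n): 
    f=r.grab_frame(n); f["hsv"]=cv2.cvtColor(f["pixels"],cv2.COLOR_RGB2HSV); return f
def ray(f,uv,z):
    uv=np.atleast_2d(uv).astype(float)
    d=np.c_[(uv[:,0]-f["cx"])/f["fx"],(uv[:,1]-f["cy"])/f["fy"],np.ones(len(uv))]@f["pose"][:3,:3].T
    o=f["pose"][:3,3]; return (o+d*((z-o[2])/d[:,2])[:,None])[:,:2]
def proj(f,p):
    q=(np.asarray(p,float)-f["pose"][:3,3])@f["pose"][:3,:3]
    return q[:2]/q[2]*[f["fx"],f["fy"]]+[f["cx"],f["cy"]]
def blobs(f,lo,hi,roi,z,amin=25,K=8):
    x0,y0,x1,y1=roi
    im=cv2.resize(f["pixels"][y0:y1,x0:x1],None,fx=K,fy=K,interpolation=cv2.INTER_CUBIC)
    m=cv2.inRange(cv2.cvtColor(im,cv2.COLOR_RGB2HSV),lo,hi)
    cs,_=cv2.findContours(m,cv2.RETR_EXTERNAL,cv2.CHAIN_APPROX_NONE); out=[]
    for c in cs:
        if cv2.contourArea(c)<amin*K*K: continue
        uv=(c[:,0]+.5)/K-.5+[x0,y0]
        w=ray(f,uv,z); (cx,cy),(a,b),ang=cv2.minAreaRect(w.astype(np.float32))
        if a<b: a,b,ang=b,a,ang-90
        M=cv2.moments(c);u=(np.array([M["m10"],M["m01"]])/M["m00"]+.5)/K-.5+[x0,y0]
        ang=(ang+90)%180-90
        out.append(dict(uv=u.round(1),c=np.round([cx,cy],1),cm=ray(f,u,z)[0].round(1),L=round(a,1),W=round(b,1),ang=round(float(np.radians(ang)),3)))
    return out
E
python3 - <<'E'
from h import *
f=grab("top")
for p in [(352,173),(342,221),(235,184),(101,193),(101,187),(129,193),(205,195),(230,168),(118,210),(90,185),(300,250),(330,200)]: print(p,f["pixels"][p[1],p[0]],f["hsv"][p[1],p[0]])
a=cv2.resize(f["pixels"][140:250,80:280],(800,440),interpolation=cv2.INTER_CUBIC)
b=cv2.resize(f["pixels"][150:250,290:400],(660,600))
cv2.imwrite("pics/a.png",a[:,:,::-1]);cv2.imwrite("pics/b.png",b[:,:,::-1])
E
```

```text
(352, 173) [225 174 106] [ 17 135 225]
(342, 221) [226 176 109] [ 17 132 226]
(235, 184) [226 176 107] [ 17 134 226]
(101, 193) [83 39  6] [ 13 237  83]
(101, 187) [82 38  5] [ 13 239  82]
(129, 193) [ 33  94 191] [108 211 191]
(205, 195) [159 118  93] [ 11 106 159]
(230, 168) [226 214 199] [ 17  30 226]
(118, 210) [134 130 123] [ 19  21 134]
(90, 185) [59 56 55] [ 8 17 59]
(300, 250) [94 65 37] [ 15 155  94]
(330, 200) [162 112  65] [ 15 153 162]
```

View pics/a.png

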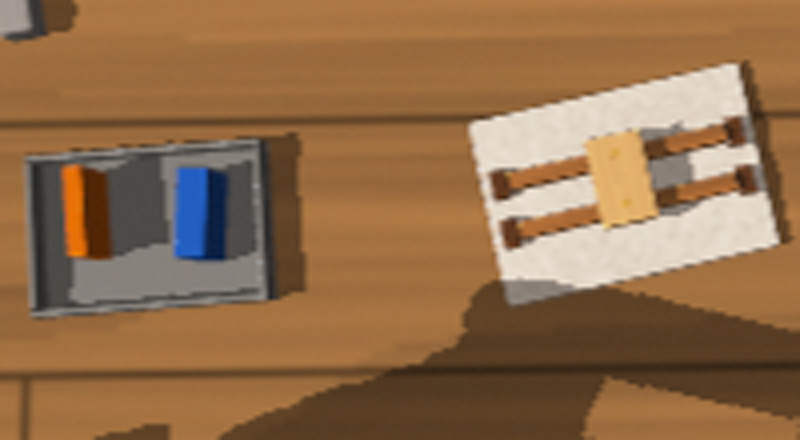

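View pics/b.png

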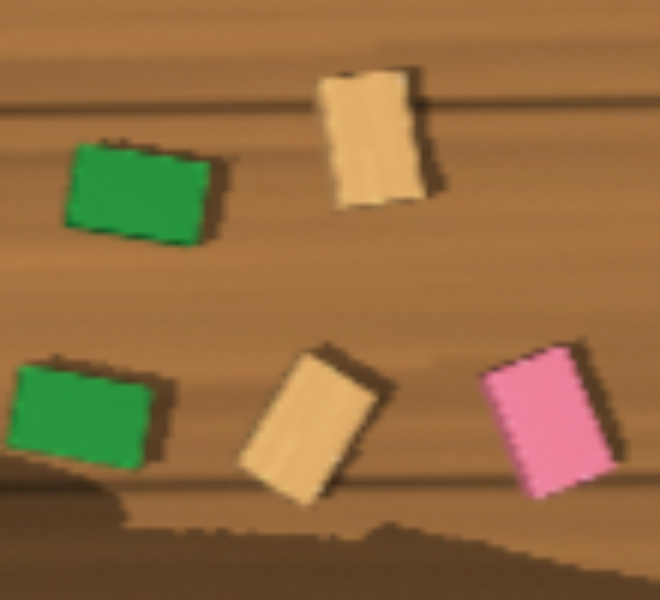

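Crops confirm: two light-wood slats (upper and lower in crop b), and the orange spacer is the tray's left one; its bright strip is the top face. Now measure.

Run:
```python
from h import *
f=grab("top")
def show(n,l):
    for b in l: print(n,{k:(v.tolist() if hasattr(v,'tolist') else v) for k,v in b.items()})
S=((13,70,190),(24,160,255))
show("slat",blobs(f,*S,(325,150,400,240),18))
show("fixed",blobs(f,*S,(215,165,255,205),46))
show("spacer",blobs(f,(5,200,170),(15,255,255),(90,175,115,210),51))
show("blue",blobs(f,(100,150,150),(120,255,255),(115,175,145,210),51))
show("tray",blobs(f,(0,0,0),(179,70,255),(80,165,155,225),20,300))
show("board",blobs(f,(0,0,105),(40,80,255),(190,148,282,220),12,500))
show("runner",blobs(f,(4,110,40),(14,255,175),(200,165,272,205),28,15))
g=grab("side")
for p in [(313,262),(252,260),(263,180),(233,127),(237,138)]: print(p,g["hsv"][p[1],p[0]])
show("sslat",blobs(g,(13,50,190),(26,160,255),(232,245,332,275),18))
show("sfixed",blobs(g,(13,50,190),(26,160,255),(245,170,282,192),46))
show("sspacer",blobs(g,(5,180,200),(15,255,255),(218,117,250,150),51,15))
```

```text
slat {'uv': [340.5, 221.2], 'c': [450.9, -269.3], 'cm': [450.9, -269.2], 'L': 59.2, 'W': 37.4, 'ang': -0.589}
slat {'uv': [351.2, 172.6], 'c': [582.7, -302.9], 'cm': [582.6, -302.7], 'L': 60.1, 'W': 38.8, 'ang': 0.128}
fixed {'uv': [234.4, 184.1], 'c': [551.2, 17.7], 'cm': [552.5, 14.8], 'L': 61.5, 'W': 45.5, 'ang': 0.211}
spacer {'uv': [98.1, 192.2], 'c': [534.9, 372.8], 'cm': [535.4, 372.9], 'L': 59.3, 'W': 11.9, 'ang': 0.081}
blue {'uv': [127.3, 192.4], 'c': [533.4, 296.2], 'cm': [533.8, 296.4], 'L': 57.8, 'W': 19.0, 'ang': -0.023}
tray {'uv': [116.9, 196.5], 'c': [526.4, 334.5], 'cm': [525.7, 334.7], 'L': 166.6, 'W': 111.1, 'ang': -1.506}
board {'uv': [235.4, 185.6], 'c': [552.1, 13.8], 'cm': [551.9, 13.8], 'L': 192.2, 'W': 131.3, 'ang': -1.36}
runner {'uv': [216.7, 196.1], 'c': [523.8, 62.2], 'cm': [522.7, 63.7], 'L': 65.2, 'W': 18.4, 'ang': -1.352}
runner {'uv': [256.6, 186.6], 'c': [548.0, -42.0], 'cm': [546.9, -43.9], 'L': 67.5, 'W': 18.0, 'ang': -1.409}
runner {'uv': [214.1, 183.9], 'c': [558.3, 69.7], 'cm': [555.6, 70.4], 'L': 65.5, 'W': 18.5, 'ang': -1.286}
runner {'uv': [253.6, 174.5], 'c': [580.9, -34.9], 'cm': [579.8, -36.4], 'L': 67.3, 'W': 18.2, 'ang': -1.413}
(313, 262) [ 24 113 246]
(252, 260) [ 23 118 246]
(263, 180) [ 23 116 246]
(233, 127) [ 13 221 197]
(237, 138) [115 124 150]
sslat {'uv': [250.4, 273.2], 'c': [439.7, -321.4], 'cm': [437.1, -322.0], 'L': 27.2, 'W': 10.0, 'ang': -0.204}
sslat {'uv': [282.4, 258.0], 'c': [519.7, -290.8], 'cm': [518.3, -287.2], 'L': 232.0, 'W': 102.5, 'ang': -0.201}
sfixed {'uv': [277.7, 173.2], 'c': [588.5, 26.2], 'cm': [594.7, 32.0], 'L': 57.3, 'W': 29.3, 'ang': 1.294}
sfixed {'uv': [263.1, 178.0], 'c': [553.2, 6.8], 'cm': [548.6, 14.6], 'L': 143.9, 'W': 66.5, 'ang': -1.3}
sspacer {'uv': [233.0, 123.0], 'c': [535.6, 368.7], 'cm': [535.3, 368.8], 'L': 64.9, 'W': 35.1, 'ang': 0.139}
```

Call:
play_rows(rows=[{"dp": [-0.9, -0.17, 0.2], "turn": [0, 0, 0], "fingers": 0}, {"dp": [-0.9, -0.17, 0.2], "turn": [0, 0, 0], "fingers": 0}, {"dp": [-0.9, -0.17, 0.2], "turn": [0, 0, 0], "fingers": 0}, {"dp": [-0.9, -0.17, 0.2], "turn": [0, 0, 0], "fingers": 0}, {"dp": [-0.9, -0.17, 0.2], "turn": [0, 0, 0], "fingers": 0}], force=30)

```text
clock: 0.67
eef_pos: [414.2, 458.3, 190.9]
tcp_rot: [3.141, 0.0, 2.705]
contact_force: [0.7, 0.9, -0.2]
opening: 0.999
grasp_force: 0.0
```

Call:
play_rows(rows=[{"dp": [-0.9, -0.17, 0.2], "turn": [0, 0, 0], "fingers": 0}, {"dp": [-0.9, -0.17, 0.2], "turn": [0, 0, 0], "fingers": 0}, {"dp": [-0.9, -0.17, 0.2], "turn": [0, 0, 0], "fingers": 0}, {"dp": [-0.9, -0.17, 0.2], "turn": [0, 0, 0], "fingers": 0}, {"dp": [0, 0, 0], "turn": [0, 0, 1], "fingers": 0}])

```text
clock: 1.08
eef_pos: [536.2, 369.5, 157.6]
tcp_rot: [-3.14, 0.001, 2.6]
contact_force: [-0.8, -0.0, -0.1]
opening: 1.0
grasp_force: 0.0
```

Call:
play_rows(rows=[{"dp": [0, 0, 0], "turn": [0, 0, 1], "fingers": 0}, {"dp": [0, 0, 0], "turn": [0, 0, 1], "fingers": 0}, {"dp": [0, 0, 0], "turn": [0, 0, 1], "fingers": 0}, {"dp": [0, 0, 0], "turn": [0, 0, 1], "fingers": 0}, {"dp": [0, 0, 0], "turn": [0, 0, 1], "fingers": 0}])

```text
clock: 1.5
eef_pos: [532.1, 373.7, 159.1]
tcp_rot: [-3.141, 0.0, 2.071]
contact_force: [-0.1, 0.1, 0.5]
opening: 1.0
grasp_force: 0.0
```

Call:
play_rows(rows=[{"dp": [0, 0, 0], "turn": [0, 0, 1], "fingers": 0}, {"dp": [0, 0, 0], "turn": [0, 0, 1], "fingers": 0}, {"dp": [0, 0, 0], "turn": [0, 0, 1], "fingers": 0}, {"dp": [0, 0, 0], "turn": [0, 0, 1], "fingers": 0}, {"dp": [0, 0, 0], "turn": [0, 0, 0], "fingers": 0}])

```text
clock: 1.92
eef_pos: [532.0, 373.8, 159.1]
tcp_rot: [-3.141, 0.0, 1.653]
contact_force: [-0.5, 0.2, -0.9]
opening: 0.999
grasp_force: 0.0
```

```bash
cat > go.py <<'E'
# python3 go.py x y z ang : tool-axis units needed so that tool y lies along ang
import sys
from rig import r
import numpy as np
from scipy.spatial.transform import Rotation as R
x,y,z,a=map(float,sys.argv[1:5])
s=r.sense(); c=R.from_euler("xyz",s["tcp_rot"])
yaw=s["tcp_rot"][2]; t=a+np.pi/2; t+=np.pi*round((yaw-t)/np.pi)
g=R.from_euler("xyz",[np.pi,0,t])
d=np.array([x,y,z])-s["eef_pos"]
print("t",round(s["clock"],2),"pos",s["eef_pos"].round(1),"rot",s["tcp_rot"].round(3),"F",s["contact_force"].round(1),"open",round(s["opening"]*85,1),"grip",round(s["grasp_force"],1))
print("shift before turn",(c.inv().apply(d)/40).round(3),"after turn",(g.inv().apply(d)/40).round(3),"turn",((c.inv()*g).as_rotvec()/np.radians(6)).round(3))
E
python3 go.py 535 373 110 0.081
```

```text
t 1.92 pos [532.  373.8 159.1] rot [-3.141  0.     1.653] F [-0.5  0.2 -0.9] open 85.0 grip 0.0
shift before turn [-0.025  0.073  1.229] after turn [-0.025  0.072  1.229] turn [-0.002  0.001  0.01 ]
```

Call:
play_rows(rows=[{"dp": [-0.025, 0.075, 0.9], "turn": [0, 0, 0], "fingers": 0}, {"dp": [0, 0, 0.9], "turn": [0, 0, 0], "fingers": 0}, {"dp": [0, 0, 0.9], "turn": [0, 0, 0], "fingers": 0}, {"dp": [0, 0, 0.4], "turn": [0, 0, 0], "fingers": 0}, {"dp": [0, 0, 0.3], "turn": [0, 0, 0], "fingers": 0}])

```text
clock: 2.33
eef_pos: [533.8, 372.1, 20.5]
tcp_rot: [-3.138, 0.002, 1.661]
contact_force: [0.3, 0.5, 0.1]
opening: 1.001
grasp_force: 0.0
```

Call:
play_rows(rows=[{"dp": [0, 0, 0], "turn": [0, 0, 0], "fingers": 0.2}, {"dp": [0, 0, 0], "turn": [0, 0, 0], "fingers": 0.25}, {"dp": [0, 0, 0], "turn": [0, 0, 0], "fingers": 0.3}, {"dp": [0, 0, 0], "turn": [0, 0, 0], "fingers": 0.35}, {"dp": [0, 0, 0], "turn": [0, 0, 0], "fingers": 0.4}])

```text
clock: 2.75
eef_pos: [536.0, 373.6, 24.8]
tcp_rot: [3.14, -0.001, 1.658]
contact_force: [-1.2, 0.2, -0.7]
opening: 0.696
grasp_force: 35.1
```

```bash
python3 go.py 535 373 22 0.081
python3 - <<'E'
from h import *
g=grab("side");u,v=proj(g,(535,373,60));u,v=int(u),int(v);print(u,v)
cv2.imwrite("pics/c.png",cv2.resize(g["pixels"][v-40:v+40,u-50:u+50],(800,640)[:2] and (750,600),interpolation=cv2.INTER_CUBIC)[:,:,::-1])
E
```

```text
t 2.75 pos [536.  373.6  24.8] rot [ 3.140e+00 -1.000e-03  1.658e+00] F [-1.2  0.2 -0.7] open 59.1 grip 35.1
shift before turn [-0.014 -0.026  0.071] after turn [-0.014 -0.026  0.071] turn [ 0.02  -0.011  0.059]
232 119
```

View pics/c.png

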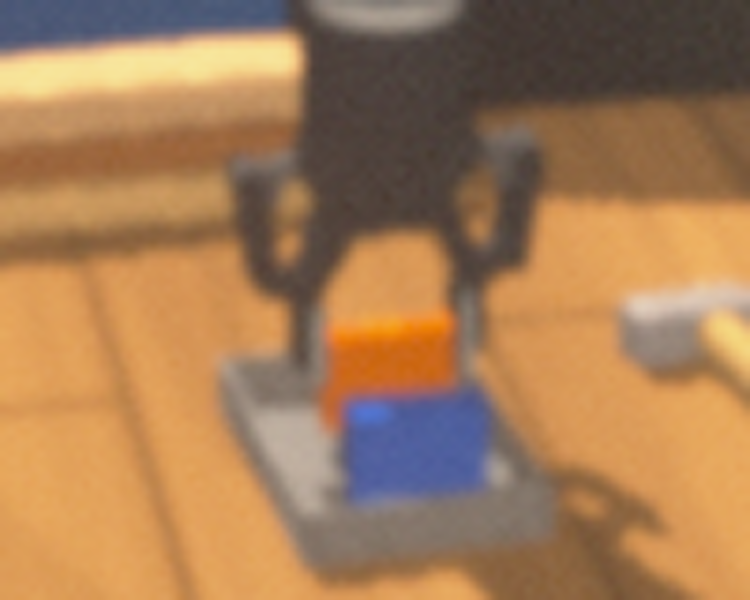

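Call:
play_rows(rows=[{"dp": [0, 0, -0.5], "turn": [0, 0, 0], "fingers": 0.4}, {"dp": [0, 0, -0.7], "turn": [0, 0, 0], "fingers": 0.4}, {"dp": [0, 0, -0.7], "turn": [0, 0, 0], "fingers": 0.4}, {"dp": [-0.3, 0, -0.7], "turn": [0, 0, 0], "fingers": 0.4}, {"dp": [-0.7, -0.05, 0], "turn": [0, 0, 0], "fingers": 0.4}])

```text
clock: 3.22
eef_pos: [540.1, 337.1, 134.0]
tcp_rot: [3.132, -0.006, 1.66]
contact_force: [0.7, -0.0, -0.0]
opening: 0.696
grasp_force: 35.2
```

Call:
play_rows(rows=[{"dp": [-0.9, -0.05, 0], "turn": [0, 0, 0], "fingers": 0.4}, {"dp": [-0.9, -0.05, 0], "turn": [0, 0, 0], "fingers": 0.4}, {"dp": [-0.9, -0.05, 0], "turn": [0, 0, 0], "fingers": 0.4}, {"dp": [-0.9, -0.05, 0], "turn": [0, 0, 0], "fingers": 0.4}, {"dp": [-0.9, -0.05, 0], "turn": [0, 0, 0], "fingers": 0.4}])

```text
clock: 3.63
eef_pos: [542.3, 151.4, 128.1]
tcp_rot: [3.14, -0.0, 1.658]
contact_force: [0.6, -0.7, -0.4]
opening: 0.699
grasp_force: 35.2
```

Call:
play_rows(rows=[{"dp": [-0.9, -0.05, 0], "turn": [0, 0, 0], "fingers": 0.4}, {"dp": [-0.9, -0.05, 0], "turn": [0, 0, 0], "fingers": 0.4}, {"dp": [-0.5, 0, 0], "turn": [0, 0, -0.6], "fingers": 0.4}, {"dp": [-0.2, 0, 0], "turn": [0, 0, -0.6], "fingers": 0.4}, {"dp": [0, 0, 0], "turn": [0, 0, 0], "fingers": 0.4}])

```text
clock: 4.05
eef_pos: [547.9, 51.0, 128.0]
tcp_rot: [3.14, 0.0, 1.784]
contact_force: [-0.1, 0.6, -0.0]
opening: 0.694
grasp_force: 35.2
```

Call:
play_rows(rows=[{"dp": [0, 0, 0], "turn": [0, 0, 0], "fingers": 0.4}])

```text
clock: 4.13
eef_pos: [547.7, 52.7, 127.8]
tcp_rot: [3.141, -0.0, 1.78]
contact_force: [-0.2, -0.1, -0.8]
opening: 0.694
grasp_force: 35.2
```

```bash
python3 go.py 546 41.7 47 0.211
python3 - <<'E'
from h import *
f=grab("top")
S=((5,170,60),(14,255,255))
u,v=map(int,proj(f,(546,41.7,120)));print(u,v)
cv2.imwrite("pics/d.png",cv2.resize(f["pixels"][v-35:v+35,u-45:u+45],(720,560),interpolation=cv2.INTER_CUBIC)[:,:,::-1])
E
```

```text
t 4.13 pos [547.7  52.7 127.8] rot [ 3.141 -0.     1.78 ] F [-0.2 -0.1 -0.8] open 59.0 grip 35.2
shift before turn [-0.261 -0.102  2.021] after turn [-0.26  -0.1    2.021] turn [ 0.009 -0.001 -0.015]
221 183
```

View pics/d.png

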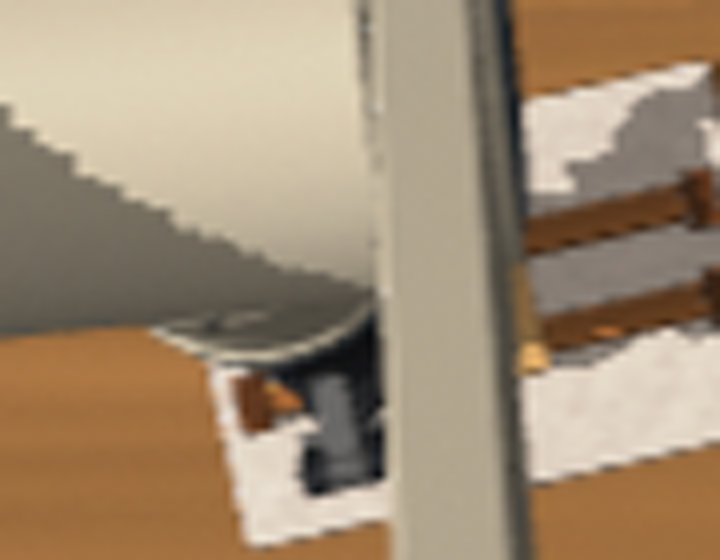

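Call:
play_rows(rows=[{"dp": [-0.26, -0.1, 0], "turn": [0, 0, 0], "fingers": 0.4}, {"dp": [0, 0, 0.7], "turn": [0, 0, 0], "fingers": 0.4}, {"dp": [0, 0, 0.7], "turn": [0, 0, 0], "fingers": 0.4}, {"dp": [0, 0, 0.45], "turn": [0, 0, 0], "fingers": 0.4}, {"dp": [0, 0, 0], "turn": [0, 0, 0], "fingers": 0.4}])

```text
clock: 4.6
eef_pos: [543.0, 42.0, 50.1]
tcp_rot: [-3.136, -0.001, 1.783]
contact_force: [-0.2, 0.1, -0.6]
opening: 0.693
grasp_force: 35.2
```

Call:
play_rows(rows=[{"dp": [0, 0, 0], "turn": [0, 0, 0], "fingers": 0.4}])

```text
clock: 4.68
eef_pos: [545.0, 42.2, 52.8]
tcp_rot: [-3.139, -0.0, 1.784]
contact_force: [-0.1, 0.4, -0.1]
opening: 0.695
grasp_force: 35.2
```

```bash
python3 go.py 546.8 38.3 47 0.211
python3 - <<'E'
from h import *
g=grab("side");u,v=map(int,proj(g,(550,25,50)));print(u,v)
cv2.imwrite("pics/e.png",cv2.resize(g["pixels"][v-30:v+30,u-40:u+40],(800,600),interpolation=cv2.INTER_CUBIC)[:,:,::-1])
E
```

```text
t 4.68 pos [545.   42.2  52.8] rot [-3.139 -0.     1.784] F [-0.1  0.4 -0.1] open 59.1 grip 35.2
shift before turn [-0.104  0.025  0.145] after turn [-0.104  0.025  0.145] turn [-0.021 -0.003  0.017]
262 174
```

View pics/e.png

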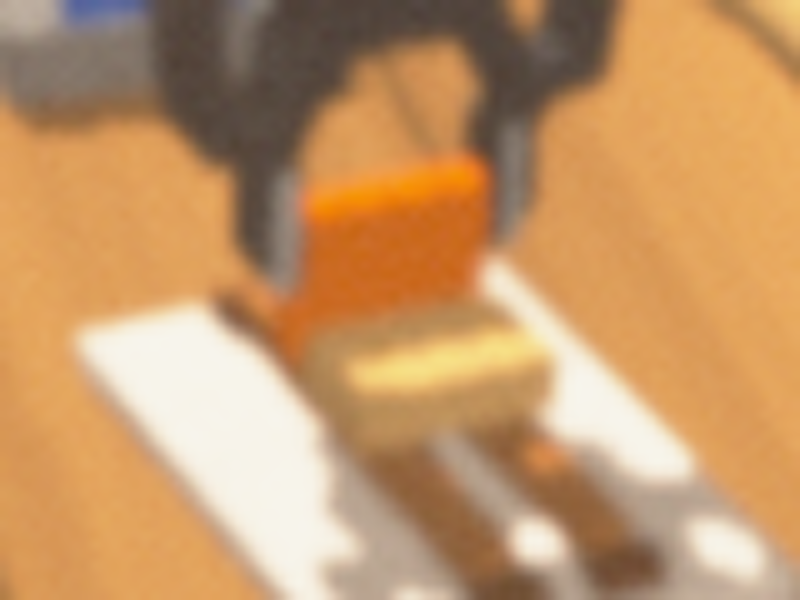

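Call:
play_rows(rows=[{"dp": [0, 0.025, 0.075], "turn": [0, 0, 0], "fingers": 0.4}, {"dp": [-0.025, 0, 0], "turn": [0, 0, 0], "fingers": 0.4}, {"dp": [-0.025, 0, 0], "turn": [0, 0, 0], "fingers": 0.4}, {"dp": [-0.025, 0, 0], "turn": [0, 0, 0], "fingers": 0.4}, {"dp": [0, 0, 0], "turn": [0, 0, 0], "fingers": 0.4}])

```text
clock: 5.15
eef_pos: [547.7, 39.0, 50.8]
tcp_rot: [3.141, 0.0, 1.783]
contact_force: [0.8, -0.5, -0.6]
opening: 0.691
grasp_force: 35.2
```

Call:
play_rows(rows=[{"dp": [-0.015, 0, 0], "turn": [0, 0, 0], "fingers": 0.4}, {"dp": [0, 0, 0], "turn": [0, 0, 0], "fingers": 0.4}])

```text
clock: 5.32
eef_pos: [547.6, 38.5, 50.4]
tcp_rot: [3.141, 0.0, 1.783]
contact_force: [-0.8, -0.9, -0.6]
opening: 0.696
grasp_force: 35.2
```

Call:
play_rows(rows=[{"dp": [-0.015, 0, 0], "turn": [0, 0, 0], "fingers": 0.4}, {"dp": [0, 0, 0], "turn": [0, 0, 0], "fingers": 0.4}])

```text
clock: 5.48
eef_pos: [547.6, 38.2, 50.3]
tcp_rot: [-3.142, -0.0, 1.783]
contact_force: [-0.9, 0.6, 1.0]
opening: 0.694
grasp_force: 35.3
```

Call:
play_rows(rows=[{"dp": [-0.015, 0, 0], "turn": [0, 0, 0], "fingers": 0.4}, {"dp": [0, 0, 0], "turn": [0, 0, 0], "fingers": 0.4}])

```text
clock: 5.65
eef_pos: [547.6, 38.0, 50.3]
tcp_rot: [-3.141, -0.001, 1.783]
contact_force: [-0.9, 5.1, 1.3]
opening: 0.691
grasp_force: 35.4
```

Call:
play_rows(rows=[{"dp": [0.015, 0, 0.05], "turn": [0, 0, 0], "fingers": 0.4}, {"dp": [0, 0, 0.025], "turn": [0, 0, 0], "fingers": 0.4}, {"dp": [0, 0, 0], "turn": [0, 0, 0], "fingers": 0.4}])

```text
clock: 5.9
eef_pos: [547.7, 38.2, 47.7]
tcp_rot: [3.142, -0.0, 1.783]
contact_force: [-2.3, 3.1, 7.5]
opening: 0.696
grasp_force: 36.0
```

Call:
play_rows(rows=[{"dp": [0, 0, 0.025], "turn": [0, 0, 0], "fingers": 0.4}, {"dp": [0, 0, 0], "turn": [0, 0, 0], "fingers": 0.4}])

```text
clock: 6.07
eef_pos: [547.7, 38.1, 47.6]
tcp_rot: [3.142, -0.0, 1.783]
contact_force: [-6.6, 2.0, 20.0]
opening: 0.691
grasp_force: 37.3
```

Call:
play_rows(rows=[{"dp": [0, 0, 0.015], "turn": [0, 0, 0], "fingers": 0.4}, {"dp": [0, 0, 0], "turn": [0, 0, 0], "fingers": 0.4}])

```text
clock: 6.23
eef_pos: [547.7, 38.2, 47.6]
tcp_rot: [3.141, -0.0, 1.783]
contact_force: [-9.2, 1.6, 26.3]
opening: 0.691
grasp_force: 38.1
```

Call:
play_rows(rows=[{"dp": [0, 0, -0.04], "turn": [0, 0, 0], "fingers": 0.4}, {"dp": [0, 0, 0], "turn": [0, 0, 0], "fingers": 0.2}, {"dp": [0, 0, 0], "turn": [0, 0, 0], "fingers": 0.0}, {"dp": [0, 0, 0], "turn": [0, 0, 0], "fingers": 0}, {"dp": [0, 0, 0], "turn": [0, 0, 0], "fingers": 0}])

```text
clock: 6.65
eef_pos: [547.5, 37.9, 47.0]
tcp_rot: [-3.141, 0.0, 1.783]
contact_force: [1.1, 0.9, -0.3]
opening: 1.001
grasp_force: 0.0
```

Call:
play_rows(rows=[{"dp": [0, 0, -0.4], "turn": [0, 0, 0], "fingers": 0}, {"dp": [0, 0, -0.7], "turn": [0, 0, 0], "fingers": 0}, {"dp": [0, 0, -0.9], "turn": [0, 0, 0], "fingers": 0}, {"dp": [0, 0, 0], "turn": [0, 0, 0], "fingers": 0}])

```text
clock: 6.98
eef_pos: [551.1, 38.2, 132.6]
tcp_rot: [3.134, 0.001, 1.783]
contact_force: [1.7, -0.4, 0.0]
opening: 0.999
grasp_force: 0.0
```

```bash
python3 go.py 582.7 -302.9 100 0.128
```

```text
t 6.98 pos [551.1  38.2 132.6] rot [3.134e+00 1.000e-03 1.783e+00] F [ 1.7 -0.4  0. ] open 84.9 grip 0.0
shift before turn [-8.501 -1.031  0.818] after turn [-8.558 -0.304  0.815] turn [0.074 0.009 0.806]
```

Call:
play_rows(rows=[{"dp": [-0.85, -0.1, 0], "turn": [0, 0, 0], "fingers": 0}, {"dp": [-0.85, -0.1, 0], "turn": [0, 0, 0], "fingers": 0}, {"dp": [-0.85, -0.1, 0], "turn": [0, 0, 0], "fingers": 0}, {"dp": [-0.85, -0.1, 0], "turn": [0, 0, 0], "fingers": 0}, {"dp": [-0.85, -0.1, 0], "turn": [0, 0, 0], "fingers": 0}])

```text
clock: 7.4
eef_pos: [563.9, -134.0, 127.1]
tcp_rot: [3.141, 0.0, 1.784]
contact_force: [1.1, 0.2, 0.6]
opening: 1.004
grasp_force: 0.0
```

Call:
play_rows(rows=[{"dp": [-0.85, -0.1, 0], "turn": [0, 0, 0], "fingers": 0}, {"dp": [-0.85, -0.1, 0.2], "turn": [0, 0, 0], "fingers": 0}, {"dp": [-0.85, -0.1, 0.2], "turn": [0, 0, 0], "fingers": 0}, {"dp": [-0.85, -0.1, 0.2], "turn": [0, 0, 0], "fingers": 0}, {"dp": [-0.85, -0.1, 0.2], "turn": [0, 0, 0], "fingers": 0}])

```text
clock: 7.82
eef_pos: [580.0, -304.6, 94.5]
tcp_rot: [-3.142, 0.0, 1.783]
contact_force: [0.6, -0.0, 1.1]
opening: 0.998
grasp_force: 0.0
```

Call:
play_rows(rows=[{"dp": [0, 0, 0], "turn": [0, 0, 0.8], "fingers": 0}, {"dp": [0, 0, 0], "turn": [0, 0, 0], "fingers": 0}, {"dp": [0, 0, 0], "turn": [0, 0, 0], "fingers": 0}])

```text
clock: 8.07
eef_pos: [579.7, -302.7, 94.6]
tcp_rot: [-3.141, -0.001, 1.701]
contact_force: [-0.0, 0.0, -0.6]
opening: 1.001
grasp_force: 0.0
```

```bash
python3 go.py 582.7 -302.9 -2 0.128
```

```text
t 8.07 pos [ 579.7 -302.7   94.6] rot [-3.141e+00 -1.000e-03  1.701e+00] F [-0.   0.  -0.6] open 85.0 grip 0.0
shift before turn [-0.016  0.075  2.416] after turn [-0.014  0.073  2.416] turn [-0.008 -0.007  0.016]
```

Call:
play_rows(rows=[{"dp": [-0.015, 0.075, 0.7], "turn": [0, 0, 0], "fingers": 0}, {"dp": [0, 0, 0.7], "turn": [0, 0, 0], "fingers": 0}, {"dp": [0, 0, 0.5], "turn": [0, 0, 0], "fingers": 0}, {"dp": [0, 0, 0.35], "turn": [0, 0, 0], "fingers": 0}, {"dp": [0, 0, 0], "turn": [0, 0, 0], "fingers": 0}])

```text
clock: 8.48
eef_pos: [581.6, -300.9, 2.5]
tcp_rot: [-3.138, -0.003, 1.702]
contact_force: [-1.0, 1.5, 0.8]
opening: 1.003
grasp_force: 0.0
```

Call:
play_rows(rows=[{"dp": [0, 0, 0], "turn": [0, 0, 0], "fingers": 0.2}, {"dp": [0, 0, 0], "turn": [0, 0, 0], "fingers": 0.25}, {"dp": [0, 0, 0], "turn": [0, 0, 0], "fingers": 0.3}, {"dp": [0, 0, 0], "turn": [0, 0, 0], "fingers": 0.35}, {"dp": [0, 0, 0], "turn": [0, 0, 0], "fingers": 0.4}])

```text
clock: 8.9
eef_pos: [584.4, -303.3, 7.2]
tcp_rot: [3.139, 0.001, 1.7]
contact_force: [-0.9, 1.6, 6.1]
opening: 0.693
grasp_force: 32.4
```

```bash
python3 go.py 582.7 -302.9 2 0.128
```

```text
t 8.9 pos [ 584.4 -303.3    7.2] rot [3.139e+00 1.000e-03 1.700e+00] F [-0.9  1.6  6.1] open 58.9 grip 32.4
shift before turn [ 0.016 -0.041  0.13 ] after turn [ 0.016 -0.04   0.13 ] turn [0.022 0.012 0.008]
```

Call:
play_rows(rows=[{"dp": [0, 0, -0.4], "turn": [0, 0, 0], "fingers": 0.4}, {"dp": [0, 0, -0.7], "turn": [0, 0, 0], "fingers": 0.4}, {"dp": [0, 0, -0.8], "turn": [0, 0, 0], "fingers": 0.4}, {"dp": [0, 0, -0.8], "turn": [0, 0, 0], "fingers": 0.4}, {"dp": [0.4, 0, -0.5], "turn": [0, 0, 0], "fingers": 0.4}])

```text
clock: 9.32
eef_pos: [583.1, -289.8, 137.8]
tcp_rot: [3.137, 0.004, 1.698]
contact_force: [0.7, 0.5, 0.8]
opening: 0.688
grasp_force: 32.8
```

Call:
play_rows(rows=[{"dp": [0.85, 0.01, 0], "turn": [0, 0, 0], "fingers": 0.4}, {"dp": [0.85, 0.01, 0], "turn": [0, 0, 0], "fingers": 0.4}, {"dp": [0.85, 0.01, 0], "turn": [0, 0, 0], "fingers": 0.4}, {"dp": [0.85, 0.01, 0], "turn": [0, 0, 0], "fingers": 0.4}, {"dp": [0.85, 0.01, 0], "turn": [0, 0, 0], "fingers": 0.4}])

```text
clock: 9.73
eef_pos: [561.3, -117.0, 134.4]
tcp_rot: [3.14, 0.001, 1.699]
contact_force: [0.5, 0.7, -0.4]
opening: 0.691
grasp_force: 32.8
```

Call:
play_rows(rows=[{"dp": [0.85, 0.01, 0], "turn": [0, 0, 0], "fingers": 0.4}, {"dp": [0.85, 0.01, 0], "turn": [0, 0, 0], "fingers": 0.4}, {"dp": [0.85, 0.01, 0], "turn": [0, 0, 0], "fingers": 0.4}, {"dp": [0.85, 0.01, 0], "turn": [0, 0, 0], "fingers": 0.4}, {"dp": [0.85, 0.01, 0], "turn": [0, 0, 0], "fingers": 0.4}])

```text
clock: 10.15
eef_pos: [541.5, 52.1, 134.3]
tcp_rot: [3.14, 0.0, 1.699]
contact_force: [0.5, 0.2, 0.2]
opening: 0.691
grasp_force: 32.8
```

Call:
play_rows(rows=[{"dp": [0.3, 0, 0], "turn": [0, 0, -0.8], "fingers": 0.4}, {"dp": [0, 0, 0], "turn": [0, 0, 0], "fingers": 0.4}, {"dp": [0, 0, 0], "turn": [0, 0, 0], "fingers": 0.4}])

```text
clock: 10.4
eef_pos: [540.2, 63.0, 134.0]
tcp_rot: [3.14, 0.0, 1.784]
contact_force: [0.6, -0.8, -1.0]
opening: 0.688
grasp_force: 32.8
```

```bash
python3 go.py 540.9 65.6 50 0.211
```

```text
t 10.4 pos [540.2  63.  134. ] rot [3.14  0.    1.784] F [ 0.6 -0.8 -1. ] open 58.5 grip 32.8
shift before turn [0.061 0.027 2.1  ] after turn [0.06 0.03 2.1 ] turn [0.012 0.004 0.02 ]
```

Call:
play_rows(rows=[{"dp": [0.06, 0.03, 0.6], "turn": [0, 0, 0], "fingers": 0.4}, {"dp": [0, 0, 0.7], "turn": [0, 0, 0], "fingers": 0.4}, {"dp": [0, 0, 0.5], "turn": [0, 0, 0], "fingers": 0.4}, {"dp": [0, 0, 0.3], "turn": [0, 0, 0], "fingers": 0.4}, {"dp": [0, 0, 0.15], "turn": [0, 0, 0], "fingers": 0.4}])

```text
clock: 10.82
eef_pos: [540.0, 63.9, 41.9]
tcp_rot: [-3.14, -0.0, 1.781]
contact_force: [0.4, 0.4, 0.0]
opening: 0.69
grasp_force: 32.8
```

Call:
play_rows(rows=[{"dp": [0, 0, 0], "turn": [0, 0, 0], "fingers": 0.4}, {"dp": [0, 0, 0], "turn": [0, 0, 0], "fingers": 0.4}])

```text
clock: 10.98
eef_pos: [541.3, 64.6, 43.9]
tcp_rot: [3.141, 0.0, 1.782]
contact_force: [0.8, 0.9, -0.1]
opening: 0.69
grasp_force: 32.8
```

```bash
python3 go.py 541.5 62.7 34 0.211
python3 - <<'E'
from h import *
g=grab("side");u,v=map(int,proj(g,(548,40,45)));print(u,v)
cv2.imwrite("pics/g.png",cv2.resize(g["pixels"][v-30:v+30,u-40:u+40],(800,600),interpolation=cv2.INTER_CUBIC)[:,:,::-1])
E
```

```text
t 10.98 pos [541.3  64.6  43.9] rot [3.141 0.    1.782] F [ 0.8  0.9 -0.1] open 58.7 grip 32.8
shift before turn [-0.048 -0.005  0.247] after turn [-0.048 -0.005  0.247] turn [0.006 0.001 0.003]
260 173
```

View pics/g.png

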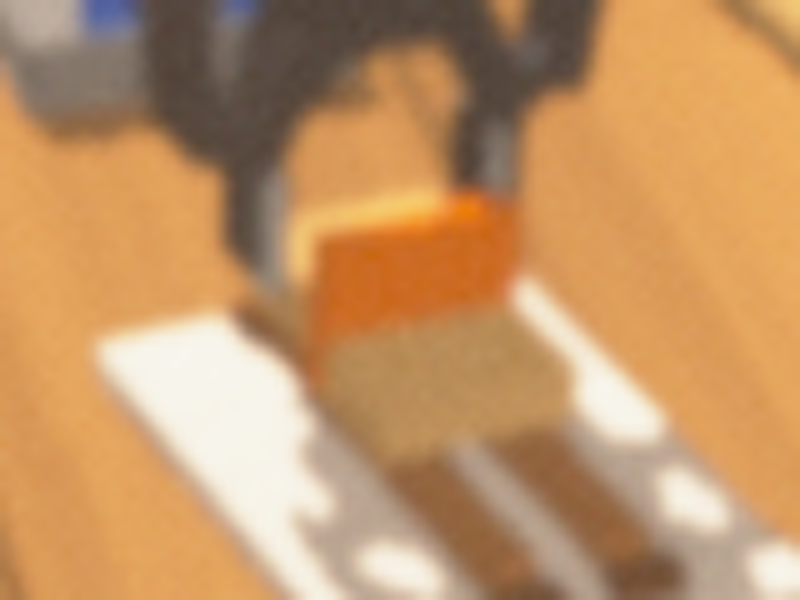

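Call:
play_rows(rows=[{"dp": [0.025, 0, 0.1], "turn": [0, 0, 0], "fingers": 0.4}, {"dp": [0, 0, 0.075], "turn": [0, 0, 0], "fingers": 0.4}, {"dp": [0, 0, 0], "turn": [0, 0, 0], "fingers": 0.4}])

```text
clock: 11.28
eef_pos: [540.5, 66.2, 36.3]
tcp_rot: [3.141, 0.0, 1.783]
contact_force: [-0.1, 0.4, -0.3]
opening: 0.688
grasp_force: 32.8
```

Call:
play_rows(rows=[{"dp": [0, 0, 0.025], "turn": [0, 0, 0], "fingers": 0.4}, {"dp": [0, 0, 0], "turn": [0, 0, 0], "fingers": 0.4}])

```text
clock: 11.45
eef_pos: [540.5, 66.2, 35.3]
tcp_rot: [3.142, 0.0, 1.783]
contact_force: [-0.2, -0.2, -0.5]
opening: 0.692
grasp_force: 32.8
```

Call:
play_rows(rows=[{"dp": [0, 0, 0.025], "turn": [0, 0, 0], "fingers": 0.4}, {"dp": [0, 0, 0], "turn": [0, 0, 0], "fingers": 0.4}])

```text
clock: 11.62
eef_pos: [540.5, 66.2, 35.2]
tcp_rot: [3.142, -0.0, 1.783]
contact_force: [-4.1, -0.8, 10.8]
opening: 0.689
grasp_force: 33.9
```

Call:
play_rows(rows=[{"dp": [0, 0, -0.02], "turn": [0, 0, 0], "fingers": 0.4}, {"dp": [-0.025, 0, 0], "turn": [0, 0, 0], "fingers": 0.4}, {"dp": [-0.025, 0, 0], "turn": [0, 0, 0], "fingers": 0.4}, {"dp": [0, 0, 0], "turn": [0, 0, 0], "fingers": 0.4}])

```text
clock: 11.95
eef_pos: [541.1, 64.1, 35.2]
tcp_rot: [3.141, -0.0, 1.783]
contact_force: [-0.3, 0.7, 3.5]
opening: 0.69
grasp_force: 33.2
```

Call:
play_rows(rows=[{"dp": [-0.02, 0, 0], "turn": [0, 0, 0], "fingers": 0.4}, {"dp": [0, 0, 0], "turn": [0, 0, 0], "fingers": 0.4}])

```text
clock: 12.12
eef_pos: [541.3, 63.4, 35.2]
tcp_rot: [3.141, -0.0, 1.783]
contact_force: [0.8, 1.9, 4.0]
opening: 0.692
grasp_force: 33.3
```

Call:
play_rows(rows=[{"dp": [-0.015, 0, 0], "turn": [0, 0, 0], "fingers": 0.4}, {"dp": [0, 0, 0], "turn": [0, 0, 0], "fingers": 0.4}])

```text
clock: 12.28
eef_pos: [541.3, 63.3, 35.2]
tcp_rot: [3.141, -0.001, 1.783]
contact_force: [-1.0, 5.4, 5.6]
opening: 0.691
grasp_force: 33.3
```

Call:
play_rows(rows=[{"dp": [-0.015, 0, 0], "turn": [0, 0, 0], "fingers": 0.4}, {"dp": [0, 0, 0], "turn": [0, 0, 0], "fingers": 0.4}])

```text
clock: 12.45
eef_pos: [541.3, 63.3, 35.2]
tcp_rot: [3.141, -0.001, 1.783]
contact_force: [-2.0, 9.5, 5.0]
opening: 0.689
grasp_force: 33.3
```

Call:
play_rows(rows=[{"dp": [0.025, 0, -0.01], "turn": [0, 0, 0], "fingers": 0.4}, {"dp": [0, 0, 0], "turn": [0, 0, 0], "fingers": 0.2}, {"dp": [0, 0, 0], "turn": [0, 0, 0], "fingers": 0}, {"dp": [0, 0, 0], "turn": [0, 0, 0], "fingers": 0}, {"dp": [0, 0, 0], "turn": [0, 0, 0], "fingers": 0}])

```text
clock: 12.87
eef_pos: [541.0, 62.9, 35.3]
tcp_rot: [-3.141, 0.0, 1.783]
contact_force: [-0.5, 0.2, -0.2]
opening: 0.997
grasp_force: 0.0
```

Call:
play_rows(rows=[{"dp": [0, 0, -0.3], "turn": [0, 0, 0], "fingers": 0}, {"dp": [0, 0, -0.6], "turn": [0, 0, 0], "fingers": 0}, {"dp": [0, 0, -0.6], "turn": [0, 0, 0], "fingers": 0}, {"dp": [0, 0, 0], "turn": [0, 0, 0], "fingers": 0}, {"dp": [0, 0, 0], "turn": [0, 0, 0], "fingers": 0}])

```text
clock: 13.28
eef_pos: [542.3, 63.2, 97.5]
tcp_rot: [3.138, 0.0, 1.783]
contact_force: [0.0, -0.1, -0.5]
opening: 0.997
grasp_force: 0.0
```

```bash
python3 go.py 547.7 38.1 48 0.211
python3 - <<'E'
from h import *
g=grab("side");u,v=map(int,proj(g,(548,40,45)))
cv2.imwrite("pics/i.png",cv2.resize(g["pixels"][v-30:v+30,u-40:u+40],(800,600),interpolation=cv2.INTER_CUBIC)[:,:,::-1])
E
```

```text
t 13.28 pos [542.3  63.2  97.5] rot [3.138 0.    1.783] F [ 0.  -0.1 -0.5] open 84.8 grip 0.0
shift before turn [-0.641 -0.006  1.238] after turn [-6.420e-01 -1.000e-03  1.238e+00] turn [0.034 0.004 0.014]
```

View pics/i.png

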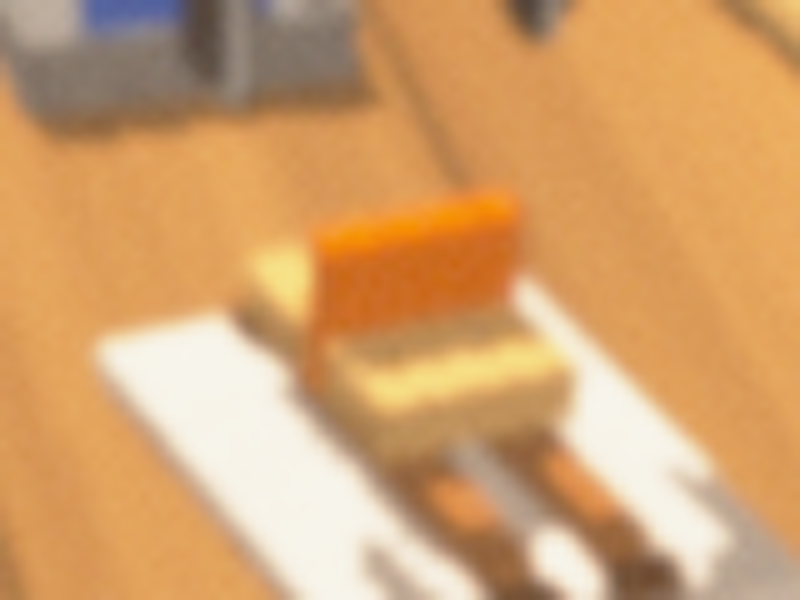

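Call:
play_rows(rows=[{"dp": [-0.64, 0, 0], "turn": [0, 0, 0], "fingers": 0}, {"dp": [0, 0, 0.5], "turn": [0, 0, 0], "fingers": 0}, {"dp": [0, 0, 0.4], "turn": [0, 0, 0], "fingers": 0}, {"dp": [0, 0, 0.2], "turn": [0, 0, 0], "fingers": 0}, {"dp": [0, 0, 0.1], "turn": [0, 0, 0], "fingers": 0}])

```text
clock: 13.75
eef_pos: [545.0, 38.0, 45.6]
tcp_rot: [-3.138, -0.001, 1.783]
contact_force: [-0.2, -0.4, 0.5]
opening: 1.0
grasp_force: 0.0
```

Call:
play_rows(rows=[{"dp": [0, 0, 0], "turn": [0, 0, 0], "fingers": 0}, {"dp": [0, 0, 0], "turn": [0, 0, 0], "fingers": 0}, {"dp": [0, 0, 0], "turn": [0, 0, 0], "fingers": 0}])

```text
clock: 14.0
eef_pos: [546.9, 38.3, 48.0]
tcp_rot: [3.141, 0.0, 1.783]
contact_force: [-0.2, -0.3, -0.4]
opening: 1.0
grasp_force: 0.0
```

```bash
python3 go.py 547.7 38.1 49 0.211
```

```text
t 14.0 pos [546.9  38.3  48. ] rot [3.141 0.    1.783] F [-0.2 -0.3 -0.4] open 85.0 grip 0.0
shift before turn [-0.009  0.018 -0.024] after turn [-0.009  0.018 -0.024] turn [0.007 0.001 0.016]
```

Call:
play_rows(rows=[{"dp": [0, 0.015, -0.025], "turn": [0, 0, 0], "fingers": 0.2}, {"dp": [0, 0, 0], "turn": [0, 0, 0], "fingers": 0.25}, {"dp": [0, 0, 0], "turn": [0, 0, 0], "fingers": 0.3}, {"dp": [0, 0, 0], "turn": [0, 0, 0], "fingers": 0.35}, {"dp": [0, 0, 0], "turn": [0, 0, 0], "fingers": 0.4}])

```text
clock: 14.42
eef_pos: [547.6, 38.3, 49.3]
tcp_rot: [3.14, 0.0, 1.783]
contact_force: [-0.5, -0.3, 6.0]
opening: 0.696
grasp_force: 31.4
```

Call:
play_rows(rows=[{"dp": [0, 0, 0], "turn": [0, 0, 0], "fingers": 0.4}, {"dp": [0, 0, -0.05], "turn": [0, 0, 0], "fingers": 0.4}, {"dp": [0, 0, -0.15], "turn": [0, 0, 0], "fingers": 0.4}, {"dp": [0, 0, -0.3], "turn": [0, 0, 0], "fingers": 0.4}, {"dp": [0, 0, -0.4], "turn": [0, 0, 0], "fingers": 0.4}])

```text
clock: 14.83
eef_pos: [546.3, 38.2, 84.8]
tcp_rot: [-3.14, -0.0, 1.783]
contact_force: [1.0, 0.4, -1.2]
opening: 0.693
grasp_force: 32.6
```

Call:
play_rows(rows=[{"dp": [0, 0, -0.5], "turn": [0, 0, 0], "fingers": 0.4}, {"dp": [-0.5, 0, 0], "turn": [0, 0, 0], "fingers": 0.4}, {"dp": [-0.5, 0, 0], "turn": [0, 0, 0], "fingers": 0.4}, {"dp": [-0.35, 0, 0], "turn": [0, 0, 0], "fingers": 0.4}, {"dp": [0, 0, 0], "turn": [0, 0, 0], "fingers": 0.4}])

```text
clock: 15.25
eef_pos: [559.2, -16.6, 105.4]
tcp_rot: [3.14, 0.001, 1.782]
contact_force: [0.0, 0.3, 0.4]
opening: 0.693
grasp_force: 32.6
```

```bash
python3 go.py 558.1 -14.6 55 0.211;python3 - <<'E'
from h import *
f=grab("top")
for b in blobs(f,(13,70,190),(24,160,255),(205,165,255,210),46,10): print(b)
E
```

```text
t 15.25 pos [559.2 -16.6 105.4] rot [3.140e+00 1.000e-03 1.782e+00] F [0.  0.3 0.4] open 58.9 grip 32.6
shift before turn [ 0.056 -0.019  1.26 ] after turn [ 0.055 -0.018  1.26 ] turn [ 0.012  0.008 -0.002]
{'uv': array([233.9, 189.9]), 'c': array([543.1,  12.9]), 'cm': array([537.1,  16.4]), 'L': 41.6, 'W': 36.0, 'ang': 0.212}
{'uv': array([218.6, 191.3]), 'c': array([535.1,  55. ]), 'cm': array([534.1,  56.8]), 'L': 51.9, 'W': 31.7, 'ang': -0.071}
```

Call:
play_rows(rows=[{"dp": [0.05, -0.02, 0.4], "turn": [0, 0, 0], "fingers": 0.4}, {"dp": [0, 0, 0.4], "turn": [0, 0, 0], "fingers": 0.4}, {"dp": [0, 0, 0.3], "turn": [0, 0, 0], "fingers": 0.4}, {"dp": [0, 0, 0.15], "turn": [0, 0, 0], "fingers": 0.4}, {"dp": [0, 0, 0], "turn": [0, 0, 0], "fingers": 0.4}])

```text
clock: 15.72
eef_pos: [556.1, -12.3, 53.1]
tcp_rot: [-3.139, -0.001, 1.784]
contact_force: [0.6, 0.1, 0.4]
opening: 0.697
grasp_force: 32.6
```

Call:
play_rows(rows=[{"dp": [0.025, 0, 0], "turn": [0, 0, 0], "fingers": 0.4}, {"dp": [0.025, 0, 0], "turn": [0, 0, 0], "fingers": 0.4}, {"dp": [0.015, 0, 0], "turn": [0, 0, 0], "fingers": 0.4}, {"dp": [0, 0, 0], "turn": [0, 0, 0], "fingers": 0.4}])

```text
clock: 16.05
eef_pos: [557.3, -10.5, 55.1]
tcp_rot: [3.14, 0.001, 1.784]
contact_force: [0.4, -3.5, -1.3]
opening: 0.697
grasp_force: 33.0
```

Call:
play_rows(rows=[{"dp": [0.015, 0, 0], "turn": [0, 0, 0], "fingers": 0.4}, {"dp": [0, 0, 0], "turn": [0, 0, 0], "fingers": 0.4}])

```text
clock: 16.22
eef_pos: [557.3, -10.3, 55.1]
tcp_rot: [3.14, 0.001, 1.784]
contact_force: [0.6, -6.0, 0.8]
opening: 0.694
grasp_force: 33.1
```

```bash
python3 go.py 557.2 -10.7 49 0.211
```

```text
t 16.22 pos [557.3 -10.3  55.1] rot [3.140e+00 1.000e-03 1.784e+00] F [ 0.6 -6.   0.8] open 59.0 grip 33.1
shift before turn [-0.008 -0.004  0.153] after turn [-0.008 -0.003  0.153] turn [0.012 0.014 0.019]
```

Call:
play_rows(rows=[{"dp": [-0.025, 0, 0.075], "turn": [0, 0, 0], "fingers": 0.4}, {"dp": [0, 0, 0.05], "turn": [0, 0, 0], "fingers": 0.4}, {"dp": [0, 0, 0], "turn": [0, 0, 0], "fingers": 0.4}])

```text
clock: 16.47
eef_pos: [557.0, -10.6, 49.4]
tcp_rot: [3.141, 0.0, 1.783]
contact_force: [1.6, -1.8, -1.7]
opening: 0.695
grasp_force: 33.0
```

Call:
play_rows(rows=[{"dp": [0, 0, 0.025], "turn": [0, 0, 0], "fingers": 0.4}, {"dp": [0, 0, 0], "turn": [0, 0, 0], "fingers": 0.4}])

```text
clock: 16.63
eef_pos: [557.1, -10.7, 49.3]
tcp_rot: [3.141, 0.0, 1.783]
contact_force: [-2.1, -2.3, 9.9]
opening: 0.695
grasp_force: 34.1
```

Call:
play_rows(rows=[{"dp": [0, 0, 0.02], "turn": [0, 0, 0], "fingers": 0.4}, {"dp": [0, 0, 0], "turn": [0, 0, 0], "fingers": 0.4}])

```text
clock: 16.8
eef_pos: [557.1, -10.6, 49.3]
tcp_rot: [3.141, 0.0, 1.783]
contact_force: [-4.9, -2.5, 19.1]
opening: 0.696
grasp_force: 35.1
```

Seated. Release and go to the second slat (450.9, -269.3, ang -0.589).

Call:
play_rows(rows=[{"dp": [0, 0, -0.03], "turn": [0, 0, 0], "fingers": 0.4}, {"dp": [0, 0, 0], "turn": [0, 0, 0], "fingers": 0.2}, {"dp": [0, 0, 0], "turn": [0, 0, 0], "fingers": 0.0}, {"dp": [0, 0, 0], "turn": [0, 0, 0], "fingers": 0}, {"dp": [0, 0, 0], "turn": [0, 0, 0], "fingers": 0}])

```text
clock: 17.22
eef_pos: [556.5, -10.4, 48.6]
tcp_rot: [-3.141, -0.0, 1.783]
contact_force: [0.2, -0.4, 0.4]
opening: 1.0
grasp_force: 0.0
```

Call:
play_rows(rows=[{"dp": [0, 0, -0.4], "turn": [0, 0, 0], "fingers": 0}, {"dp": [0, 0, -0.7], "turn": [0, 0, 0], "fingers": 0}, {"dp": [0, 0, -0.9], "turn": [0, 0, 0], "fingers": 0}, {"dp": [0, 0, 0], "turn": [0, 0, 0], "fingers": 0}, {"dp": [0, 0, 0], "turn": [0, 0, 0], "fingers": 0}])

```text
clock: 17.63
eef_pos: [558.3, -10.5, 130.7]
tcp_rot: [3.138, 0.001, 1.783]
contact_force: [0.5, 0.5, 0.0]
opening: 1.0
grasp_force: 0.0
```

```bash
python3 go.py 450.9 -269.3 100 -0.589
```

```text
t 17.63 pos [558.3 -10.5 130.7] rot [3.138e+00 1.000e-03 1.783e+00] F [0.5 0.5 0. ] open 85.0 grip 0.0
shift before turn [-5.758 -3.991  0.757] after turn [-6.871  1.362  0.768] turn [ 0.039 -0.008  7.653]
```

Call:
play_rows(rows=[{"dp": [-0.72, -0.5, 0], "turn": [0, 0, 0], "fingers": 0}, {"dp": [-0.72, -0.5, 0], "turn": [0, 0, 0], "fingers": 0}, {"dp": [-0.72, -0.5, 0], "turn": [0, 0, 0], "fingers": 0}, {"dp": [-0.72, -0.5, 0], "turn": [0, 0, 0], "fingers": 0}, {"dp": [-0.72, -0.5, 0], "turn": [0, 0, 0], "fingers": 0}])

```text
clock: 18.05
eef_pos: [487.8, -173.3, 127.6]
tcp_rot: [-3.14, -0.001, 1.784]
contact_force: [0.6, -1.1, -0.2]
opening: 1.0
grasp_force: 0.0
```

Call:
play_rows(rows=[{"dp": [-0.72, -0.5, 0], "turn": [0, 0, 0], "fingers": 0}, {"dp": [-0.72, -0.5, 0], "turn": [0, 0, 0], "fingers": 0}, {"dp": [-0.72, -0.5, 0], "turn": [0, 0, 0], "fingers": 0}, {"dp": [0, 0, 0], "turn": [0, 0, 0.95], "fingers": 0}, {"dp": [0, 0, 0], "turn": [0, 0, 0.95], "fingers": 0}])

```text
clock: 18.47
eef_pos: [447.3, -270.9, 127.5]
tcp_rot: [-3.14, -0.001, 1.577]
contact_force: [0.6, 0.3, 0.1]
opening: 0.998
grasp_force: 0.0
```

Call:
play_rows(rows=[{"dp": [0, 0, 0], "turn": [0, 0, 0.95], "fingers": 0}, {"dp": [0, 0, 0], "turn": [0, 0, 0.95], "fingers": 0}, {"dp": [0, 0, 0], "turn": [0, 0, 0.95], "fingers": 0}, {"dp": [0, 0, 0], "turn": [0, 0, 0.95], "fingers": 0}, {"dp": [0, 0, 0], "turn": [0, 0, 0.95], "fingers": 0}])

```text
clock: 18.88
eef_pos: [448.1, -269.0, 127.4]
tcp_rot: [-3.139, -0.0, 1.082]
contact_force: [-0.1, 1.0, -0.2]
opening: 1.001
grasp_force: 0.0
```

Call:
play_rows(rows=[{"dp": [0, 0, 0], "turn": [0, 0, 0.95], "fingers": 0}, {"dp": [0, 0, 0], "turn": [0, 0, 0], "fingers": 0}, {"dp": [0, 0, 0], "turn": [0, 0, 0], "fingers": 0}])

```text
clock: 19.13
eef_pos: [448.4, -269.1, 127.8]
tcp_rot: [-3.14, -0.0, 0.99]
contact_force: [-0.8, -0.2, 0.6]
opening: 1.001
grasp_force: 0.0
```

```bash
python3 go.py 450.9 -269.3 5 -0.589
```

```text
t 19.13 pos [ 448.4 -269.1  127.8] rot [-3.14 -0.    0.99] F [-0.8 -0.2  0.6] open 85.1 grip 0.0
shift before turn [0.031 0.061 3.071] after turn [0.032 0.055 3.071] turn [-0.017  0.     0.082]
```

Call:
play_rows(rows=[{"dp": [0.03, 0.06, 0.8], "turn": [0, 0, 0.08], "fingers": 0}, {"dp": [0, 0, 0.8], "turn": [0, 0, 0], "fingers": 0}, {"dp": [0, 0, 0.8], "turn": [0, 0, 0], "fingers": 0}, {"dp": [0, 0, 0.4], "turn": [0, 0, 0], "fingers": 0}, {"dp": [0, 0, 0.25], "turn": [0, 0, 0], "fingers": 0}])

```text
clock: 19.55
eef_pos: [450.0, -268.8, 4.2]
tcp_rot: [-3.138, 0.0, 0.982]
contact_force: [0.0, 0.1, 0.4]
opening: 0.999
grasp_force: 0.0
```

Call:
play_rows(rows=[{"dp": [0, 0, 0], "turn": [0, 0, 0], "fingers": 0}, {"dp": [0, 0, 0], "turn": [0, 0, 0], "fingers": 0}, {"dp": [0, 0, 0], "turn": [0, 0, 0], "fingers": 0}])

```text
clock: 19.8
eef_pos: [452.4, -270.3, 7.9]
tcp_rot: [3.14, -0.0, 0.98]
contact_force: [0.4, -0.6, 0.6]
opening: 0.998
grasp_force: 0.0
```

```bash
python3 go.py 450.9 -269.3 5 -0.589
```

```text
t 19.8 pos [ 452.4 -270.3    7.9] rot [ 3.14 -0.    0.98] F [ 0.4 -0.6  0.6] open 84.8 grip 0.0
shift before turn [ 0.    -0.045  0.071] after turn [ 0.    -0.045  0.072] turn [ 0.015 -0.001 -0.018]
```

Call:
play_rows(rows=[{"dp": [0, -0.045, 0.02], "turn": [0, 0, 0], "fingers": 0.2}, {"dp": [0, 0, 0], "turn": [0, 0, 0], "fingers": 0.25}, {"dp": [0, 0, 0], "turn": [0, 0, 0], "fingers": 0.3}, {"dp": [0, 0, 0], "turn": [0, 0, 0], "fingers": 0.35}, {"dp": [0, 0, 0], "turn": [0, 0, 0], "fingers": 0.4}])

```text
clock: 20.22
eef_pos: [450.5, -269.1, 7.2]
tcp_rot: [3.141, -0.0, 0.979]
contact_force: [-1.6, 1.7, 10.0]
opening: 0.691
grasp_force: 30.6
```

Call:
play_rows(rows=[{"dp": [0, 0, 0], "turn": [0, 0, 0], "fingers": 0.4}, {"dp": [0, 0, -0.5], "turn": [0, 0, 0], "fingers": 0.4}, {"dp": [0, 0, -0.8], "turn": [0, 0, 0], "fingers": 0.4}, {"dp": [0, 0, -0.9], "turn": [0, 0, 0], "fingers": 0.4}, {"dp": [0, 0, -0.9], "turn": [0, 0, 0], "fingers": 0.4}])

```text
clock: 20.63
eef_pos: [449.6, -268.6, 131.5]
tcp_rot: [-3.141, 0.0, 0.979]
contact_force: [0.6, -0.3, -0.4]
opening: 0.691
grasp_force: 33.7
```

Call:
play_rows(rows=[{"dp": [0.8, -0.11, 0], "turn": [0, 0, 0], "fingers": 0.4}, {"dp": [0.8, -0.11, 0], "turn": [0, 0, 0], "fingers": 0.4}, {"dp": [0.8, -0.11, 0], "turn": [0, 0, 0], "fingers": 0.4}, {"dp": [0.8, -0.11, 0], "turn": [0, 0, 0], "fingers": 0.4}, {"dp": [0.8, -0.11, 0], "turn": [0, 0, 0], "fingers": 0.4}])

```text
clock: 21.05
eef_pos: [521.7, -122.5, 130.8]
tcp_rot: [3.141, -0.0, 0.979]
contact_force: [1.1, -0.8, -1.1]
opening: 0.694
grasp_force: 33.7
```

Call:
play_rows(rows=[{"dp": [0.8, -0.11, 0], "turn": [0, 0, 0], "fingers": 0.4}, {"dp": [0.8, -0.11, 0], "turn": [0, 0, 0], "fingers": 0.4}, {"dp": [0.7, -0.11, 0], "turn": [0, 0, 0], "fingers": 0.4}, {"dp": [0, 0, 0], "turn": [0, 0, -0.95], "fingers": 0.4}, {"dp": [0, 0, 0], "turn": [0, 0, -0.95], "fingers": 0.4}])

```text
clock: 21.47
eef_pos: [562.2, -38.4, 130.5]
tcp_rot: [3.141, -0.0, 1.185]
contact_force: [-0.2, 0.1, 0.2]
opening: 0.689
grasp_force: 33.7
```

Call:
play_rows(rows=[{"dp": [0, 0, 0], "turn": [0, 0, -0.95], "fingers": 0.4}, {"dp": [0, 0, 0], "turn": [0, 0, -0.95], "fingers": 0.4}, {"dp": [0, 0, 0], "turn": [0, 0, -0.95], "fingers": 0.4}, {"dp": [0, 0, 0], "turn": [0, 0, -0.95], "fingers": 0.4}, {"dp": [0, 0, 0], "turn": [0, 0, -0.95], "fingers": 0.4}])

```text
clock: 21.88
eef_pos: [561.5, -40.0, 130.5]
tcp_rot: [3.141, 0.0, 1.681]
contact_force: [-0.9, 0.2, -0.3]
opening: 0.688
grasp_force: 33.7
```

Call:
play_rows(rows=[{"dp": [0, 0, 0], "turn": [0, 0, -0.95], "fingers": 0.4}, {"dp": [0, 0, 0], "turn": [0, 0, 0], "fingers": 0.4}, {"dp": [0, 0, 0], "turn": [0, 0, 0], "fingers": 0.4}])

```text
clock: 22.13
eef_pos: [561.5, -40.1, 130.4]
tcp_rot: [3.141, 0.0, 1.772]
contact_force: [-0.4, -0.6, 0.7]
opening: 0.692
grasp_force: 33.7
```

```bash
python3 go.py 563.3 -39 42 0.211
```

```text
t 22.13 pos [561.5 -40.1 130.4] rot [3.141 0.    1.772] F [-0.4 -0.6  0.7] open 58.9 grip 33.7
shift before turn [0.017 0.048 2.21 ] after turn [0.016 0.049 2.21 ] turn [ 0.004  0.001 -0.094]
```

Call:
play_rows(rows=[{"dp": [0.015, 0.05, 0.6], "turn": [0, 0, -0.1], "fingers": 0.4}, {"dp": [0, 0, 0.7], "turn": [0, 0, 0], "fingers": 0.4}, {"dp": [0, 0, 0.5], "turn": [0, 0, 0], "fingers": 0.4}, {"dp": [0, 0, 0.3], "turn": [0, 0, 0], "fingers": 0.4}, {"dp": [0, 0, 0.1], "turn": [0, 0, 0], "fingers": 0.4}])

```text
clock: 22.55
eef_pos: [562.1, -39.0, 40.3]
tcp_rot: [-3.139, -0.001, 1.783]
contact_force: [-0.9, -0.3, 0.2]
opening: 0.692
grasp_force: 33.7
```

Call:
play_rows(rows=[{"dp": [0, 0, 0], "turn": [0, 0, 0], "fingers": 0.4}, {"dp": [0, 0, 0], "turn": [0, 0, 0], "fingers": 0.4}, {"dp": [0, 0, 0], "turn": [0, 0, 0], "fingers": 0.4}])

```text
clock: 22.8
eef_pos: [564.3, -39.2, 43.3]
tcp_rot: [3.14, 0.001, 1.785]
contact_force: [-0.6, -0.4, -0.3]
opening: 0.694
grasp_force: 33.7
```

```bash
python3 go.py 563.3 -39 35.2 0.211
```

```text
t 22.8 pos [564.3 -39.2  43.3] rot [3.140e+00 1.000e-03 1.785e+00] F [-0.6 -0.4 -0.3] open 59.0 grip 33.7
shift before turn [ 0.009 -0.024  0.202] after turn [ 0.009 -0.024  0.202] turn [0.018 0.005 0.029]
```

Call:
play_rows(rows=[{"dp": [0, -0.025, 0.1], "turn": [0, 0, 0], "fingers": 0.4}, {"dp": [0, 0, 0.08], "turn": [0, 0, 0], "fingers": 0.4}, {"dp": [0, 0, 0], "turn": [0, 0, 0], "fingers": 0.4}])

```text
clock: 23.05
eef_pos: [562.9, -39.4, 35.3]
tcp_rot: [3.14, 0.0, 1.785]
contact_force: [0.6, -0.5, 1.1]
opening: 0.691
grasp_force: 33.8
```

Call:
play_rows(rows=[{"dp": [0, 0, 0.02], "turn": [0, 0, 0], "fingers": 0.4}, {"dp": [0, 0, 0], "turn": [0, 0, 0], "fingers": 0.4}])

```text
clock: 23.22
eef_pos: [562.9, -39.4, 35.2]
tcp_rot: [3.141, 0.0, 1.785]
contact_force: [-3.1, -0.3, 12.6]
opening: 0.69
grasp_force: 34.9
```

Call:
play_rows(rows=[{"dp": [0, 0, 0.015], "turn": [0, 0, 0], "fingers": 0.4}, {"dp": [0, 0, 0], "turn": [0, 0, 0], "fingers": 0.4}])

```text
clock: 23.38
eef_pos: [562.9, -39.4, 35.2]
tcp_rot: [3.141, 0.0, 1.785]
contact_force: [-5.0, 0.2, 20.2]
opening: 0.684
grasp_force: 35.6
```

Call:
play_rows(rows=[{"dp": [0, 0, -0.03], "turn": [0, 0, 0], "fingers": 0.4}, {"dp": [0.03, 0, 0], "turn": [0, 0, 0], "fingers": 0.4}, {"dp": [0.03, 0, 0], "turn": [0, 0, 0], "fingers": 0.4}, {"dp": [0.02, 0, 0], "turn": [0, 0, 0], "fingers": 0.4}, {"dp": [0, 0, 0], "turn": [0, 0, 0], "fingers": 0.4}])

```text
clock: 23.8
eef_pos: [562.5, -36.5, 35.2]
tcp_rot: [3.14, 0.001, 1.786]
contact_force: [0.1, -2.4, 7.0]
opening: 0.688
grasp_force: 34.4
```

Call:
play_rows(rows=[{"dp": [0.015, 0, 0], "turn": [0, 0, 0], "fingers": 0.4}, {"dp": [0, 0, 0], "turn": [0, 0, 0], "fingers": 0.4}])

```text
clock: 23.97
eef_pos: [562.5, -36.0, 35.3]
tcp_rot: [3.14, 0.001, 1.786]
contact_force: [0.9, -3.1, 6.8]
opening: 0.692
grasp_force: 34.4
```

Call:
play_rows(rows=[{"dp": [0.015, 0, 0], "turn": [0, 0, 0], "fingers": 0.4}, {"dp": [0, 0, 0], "turn": [0, 0, 0], "fingers": 0.4}])

```text
clock: 24.13
eef_pos: [562.4, -35.4, 35.3]
tcp_rot: [3.14, 0.001, 1.786]
contact_force: [-0.1, -3.6, 6.8]
opening: 0.689
grasp_force: 34.4
```

Call:
play_rows(rows=[{"dp": [0.015, 0, 0], "turn": [0, 0, 0], "fingers": 0.4}, {"dp": [0, 0, 0], "turn": [0, 0, 0], "fingers": 0.4}])

```text
clock: 24.3
eef_pos: [562.3, -34.8, 35.2]
tcp_rot: [3.14, 0.001, 1.786]
contact_force: [0.6, -3.4, 6.2]
opening: 0.693
grasp_force: 34.4
```

Call:
play_rows(rows=[{"dp": [0.015, 0, 0], "turn": [0, 0, 0], "fingers": 0.4}, {"dp": [0, 0, 0], "turn": [0, 0, 0], "fingers": 0.4}])

```text
clock: 24.47
eef_pos: [562.3, -34.8, 35.3]
tcp_rot: [3.14, 0.002, 1.786]
contact_force: [0.2, -7.3, 5.2]
opening: 0.689
grasp_force: 34.3
```

Call:
play_rows(rows=[{"dp": [-0.02, 0, -0.015], "turn": [0, 0, 0], "fingers": 0.4}, {"dp": [0, 0, 0], "turn": [0, 0, 0], "fingers": 0.2}, {"dp": [0, 0, 0], "turn": [0, 0, 0], "fingers": 0}, {"dp": [0, 0, 0], "turn": [0, 0, 0], "fingers": 0}, {"dp": [0, 0, 0], "turn": [0, 0, 0], "fingers": 0}])

```text
clock: 24.88
eef_pos: [561.1, -34.4, 35.0]
tcp_rot: [-3.141, -0.0, 1.785]
contact_force: [-0.6, 0.2, -0.6]
opening: 1.001
grasp_force: 0.0
```

Call:
play_rows(rows=[{"dp": [0, 0, -0.3], "turn": [0, 0, 0], "fingers": 0}, {"dp": [0, 0, -0.6], "turn": [0, 0, 0], "fingers": 0}, {"dp": [0, 0, -0.6], "turn": [0, 0, 0], "fingers": 0}, {"dp": [0, 0, 0], "turn": [0, 0, 0], "fingers": 0}, {"dp": [0, 0, 0], "turn": [0, 0, 0], "fingers": 0}])

```text
clock: 25.3
eef_pos: [562.6, -34.6, 97.3]
tcp_rot: [3.138, 0.001, 1.785]
contact_force: [-0.2, 0.3, 1.0]
opening: 1.002
grasp_force: 0.0
```

```bash
python3 go.py 557.2 -10.7 50 0.211
```

```text
t 25.3 pos [562.6 -34.6  97.3] rot [3.138e+00 1.000e-03 1.785e+00] F [-0.2  0.3  1. ] open 85.1 grip 0.0
shift before turn [ 0.614 -0.008  1.182] after turn [ 0.613 -0.006  1.183] turn [0.032 0.009 0.035]
```

Call:
play_rows(rows=[{"dp": [0.61, 0, 0], "turn": [0, 0, 0.03], "fingers": 0}, {"dp": [0, 0, 0.5], "turn": [0, 0, 0], "fingers": 0}, {"dp": [0, 0, 0.4], "turn": [0, 0, 0], "fingers": 0}, {"dp": [0, 0, 0.2], "turn": [0, 0, 0], "fingers": 0}, {"dp": [0, 0, 0.06], "turn": [0, 0, 0], "fingers": 0}])

```text
clock: 25.72
eef_pos: [554.6, -10.7, 47.1]
tcp_rot: [-3.138, -0.001, 1.782]
contact_force: [-0.8, 0.3, -0.7]
opening: 1.0
grasp_force: 0.0
```

Call:
play_rows(rows=[{"dp": [0, 0, 0], "turn": [0, 0, 0], "fingers": 0}, {"dp": [0, 0, 0], "turn": [0, 0, 0], "fingers": 0}, {"dp": [0, 0, 0], "turn": [0, 0, 0], "fingers": 0}])

```text
clock: 25.97
eef_pos: [556.7, -10.9, 49.5]
tcp_rot: [3.141, 0.0, 1.782]
contact_force: [0.9, -0.7, 0.3]
opening: 0.999
grasp_force: 0.0
```

```bash
python3 go.py 557.2 -10.7 50 0.211
```

```text
t 25.97 pos [556.7 -10.9  49.5] rot [3.141 0.    1.782] F [ 0.9 -0.7  0.3] open 84.9 grip 0.0
shift before turn [ 0.003  0.013 -0.012] after turn [ 0.003  0.013 -0.012] turn [0.009 0.002 0.001]
```

Call:
play_rows(rows=[{"dp": [0, 0.013, 0], "turn": [0, 0, 0], "fingers": 0.2}, {"dp": [0, 0, 0], "turn": [0, 0, 0], "fingers": 0.25}, {"dp": [0, 0, 0], "turn": [0, 0, 0], "fingers": 0.3}, {"dp": [0, 0, 0], "turn": [0, 0, 0], "fingers": 0.35}, {"dp": [0, 0, 0], "turn": [0, 0, 0], "fingers": 0.4}])

```text
clock: 26.38
eef_pos: [557.0, -10.7, 49.6]
tcp_rot: [3.141, 0.0, 1.782]
contact_force: [-1.3, -0.3, 5.5]
opening: 0.694
grasp_force: 31.6
```

Call:
play_rows(rows=[{"dp": [0, 0, 0], "turn": [0, 0, 0], "fingers": 0.4}, {"dp": [0, 0, -0.05], "turn": [0, 0, 0], "fingers": 0.4}, {"dp": [0, 0, -0.15], "turn": [0, 0, 0], "fingers": 0.4}, {"dp": [0, 0, -0.4], "turn": [0, 0, 0], "fingers": 0.4}, {"dp": [0, 0, -0.6], "turn": [0, 0, 0], "fingers": 0.4}])

```text
clock: 26.8
eef_pos: [555.1, -10.7, 96.1]
tcp_rot: [-3.138, -0.001, 1.782]
contact_force: [0.6, -0.2, -0.1]
opening: 0.693
grasp_force: 32.7
```

Call:
play_rows(rows=[{"dp": [0, 0, -0.6], "turn": [0, 0, 0], "fingers": 0.4}, {"dp": [0, 0, -0.6], "turn": [0, 0, 0], "fingers": 0.4}, {"dp": [0.5, 0.06, 0], "turn": [0, 0, 0], "fingers": 0.4}, {"dp": [0.8, 0.1, 0], "turn": [0, 0, 0], "fingers": 0.4}, {"dp": [0.8, 0.1, 0], "turn": [0, 0, 0], "fingers": 0.4}])

```text
clock: 27.22
eef_pos: [549.4, 74.0, 146.1]
tcp_rot: [3.14, 0.0, 1.78]
contact_force: [0.3, 0.3, -1.4]
opening: 0.695
grasp_force: 32.8
```

Call:
play_rows(rows=[{"dp": [0.8, 0.1, 0], "turn": [0, 0, 0], "fingers": 0.4}, {"dp": [0.8, 0.1, 0], "turn": [0, 0, 0], "fingers": 0.4}, {"dp": [0.8, 0.1, 0], "turn": [0, 0, 0], "fingers": 0.4}, {"dp": [0.8, 0.1, 0], "turn": [0, 0, 0], "fingers": 0.4}, {"dp": [0.8, 0.1, 0], "turn": [0, 0, 0], "fingers": 0.4}])

```text
clock: 27.63
eef_pos: [534.7, 235.8, 145.4]
tcp_rot: [3.141, -0.0, 1.782]
contact_force: [1.1, -0.0, 1.3]
opening: 0.694
grasp_force: 32.8
```

Call:
play_rows(rows=[{"dp": [0.8, 0.1, 0], "turn": [0, 0, 0], "fingers": 0.4}, {"dp": [0.8, 0.1, 0], "turn": [0, 0, 0], "fingers": 0.4}, {"dp": [0.8, 0.1, 0], "turn": [0, 0, 0.7], "fingers": 0.4}, {"dp": [0.7, 0.1, 0], "turn": [0, 0, 0.7], "fingers": 0.4}, {"dp": [0, 0, 0], "turn": [0, 0, 0], "fingers": 0.4}])

```text
clock: 28.05
eef_pos: [526.7, 363.9, 145.6]
tcp_rot: [3.14, -0.003, 1.634]
contact_force: [-0.6, -0.1, 0.2]
opening: 0.693
grasp_force: 32.8
```

```bash
python3 go.py 526 372.7 27 0.065
```

```text
t 28.05 pos [526.7 363.9 145.6] rot [ 3.140e+00 -3.000e-03  1.634e+00] F [-0.6 -0.1  0.2] open 58.9 grip 32.8
shift before turn [ 0.212 -0.008  2.965] after turn [ 0.22  -0.003  2.964] turn [ 0.015 -0.024 -0.016]
```

Call:
play_rows(rows=[{"dp": [0.15, 0, 0.6], "turn": [0, 0, 0], "fingers": 0.4}, {"dp": [0, 0, 0.8], "turn": [0, 0, 0], "fingers": 0.4}, {"dp": [0, 0, 0.7], "turn": [0, 0, 0], "fingers": 0.4}, {"dp": [0, 0, 0.4], "turn": [0, 0, 0], "fingers": 0.4}, {"dp": [0, 0, 0.2], "turn": [0, 0, 0], "fingers": 0.4}])

```text
clock: 28.47
eef_pos: [525.0, 363.5, 34.5]
tcp_rot: [-3.138, 0.002, 1.636]
contact_force: [-0.6, -0.3, -0.5]
opening: 0.696
grasp_force: 32.8
```

Call:
play_rows(rows=[{"dp": [0, 0, 0], "turn": [0, 0, 0], "fingers": 0.4}, {"dp": [0, 0, 0], "turn": [0, 0, 0], "fingers": 0.4}, {"dp": [0, 0, 0], "turn": [0, 0, 0], "fingers": 0.4}])

```text
clock: 28.72
eef_pos: [527.4, 365.4, 38.4]
tcp_rot: [3.14, -0.001, 1.636]
contact_force: [0.6, -0.3, 0.4]
opening: 0.694
grasp_force: 32.8
```

```bash
python3 go.py 526 372.7 26.6 0.065
```

```text
t 28.72 pos [527.4 365.4  38.4] rot [ 3.140e+00 -1.000e-03  1.636e+00] F [ 0.6 -0.3  0.4] open 59.0 grip 32.8
shift before turn [ 0.185 -0.024  0.296] after turn [ 0.186 -0.024  0.295] turn [ 0.018 -0.01  -0.001]
```

Call:
play_rows(rows=[{"dp": [0.1, 0, 0.1], "turn": [0, 0, 0], "fingers": 0.4}, {"dp": [0, 0, 0.1], "turn": [0, 0, 0], "fingers": 0.4}, {"dp": [0, 0, 0.06], "turn": [0, 0, 0], "fingers": 0.4}, {"dp": [0, 0, 0], "turn": [0, 0, 0], "fingers": 0.4}])

```text
clock: 29.05
eef_pos: [526.4, 369.2, 26.7]
tcp_rot: [3.141, -0.0, 1.636]
contact_force: [0.9, 1.1, 0.8]
opening: 0.696
grasp_force: 33.0
```

Call:
play_rows(rows=[{"dp": [0, 0, 0.03], "turn": [0, 0, 0], "fingers": 0.4}, {"dp": [0, 0, 0], "turn": [0, 0, 0], "fingers": 0.4}])

```text
clock: 29.22
eef_pos: [526.5, 369.3, 26.6]
tcp_rot: [3.141, -0.001, 1.636]
contact_force: [-3.3, -0.9, 13.4]
opening: 0.695
grasp_force: 34.1
```

Call:
play_rows(rows=[{"dp": [0, 0, 0.025], "turn": [0, 0, 0], "fingers": 0.4}, {"dp": [0, 0, 0], "turn": [0, 0, 0], "fingers": 0.4}])

```text
clock: 29.38
eef_pos: [526.5, 369.4, 26.6]
tcp_rot: [3.141, -0.001, 1.636]
contact_force: [-6.5, -2.3, 21.1]
opening: 0.694
grasp_force: 35.1
```

On the tray floor; release, withdraw away from the camera's line of sight and check.

Call:
play_rows(rows=[{"dp": [0, 0, -0.04], "turn": [0, 0, 0], "fingers": 0.4}, {"dp": [0, 0, 0], "turn": [0, 0, 0], "fingers": 0.25}, {"dp": [0, 0, 0], "turn": [0, 0, 0], "fingers": 0.1}, {"dp": [0, 0, 0], "turn": [0, 0, 0], "fingers": 0.1}, {"dp": [0, 0, -0.1], "turn": [0, 0, 0], "fingers": 0.1}])

```text
clock: 29.8
eef_pos: [525.6, 368.5, 29.0]
tcp_rot: [-3.14, 0.001, 1.636]
contact_force: [-0.4, -0.6, -0.2]
opening: 0.901
grasp_force: 0.0
```

Call:
play_rows(rows=[{"dp": [0, 0, -0.3], "turn": [0, 0, 0], "fingers": 0.1}, {"dp": [0, 0, -0.6], "turn": [0, 0, 0], "fingers": 0.1}, {"dp": [0, 0, -0.9], "turn": [0, 0, 0], "fingers": 0.1}, {"dp": [0, 0, -0.9], "turn": [0, 0, 0], "fingers": 0.1}, {"dp": [0, 0, -0.9], "turn": [0, 0, 0], "fingers": 0.1}])

```text
clock: 30.22
eef_pos: [526.0, 368.7, 176.2]
tcp_rot: [-3.142, 0.0, 1.636]
contact_force: [0.5, 0.7, -0.4]
opening: 0.899
grasp_force: 0.0
```

Call:
play_rows(rows=[{"dp": [0.8, -0.8, 0], "turn": [0, 0, 0], "fingers": 0.1}, {"dp": [0.8, -0.8, 0], "turn": [0, 0, 0], "fingers": 0.1}, {"dp": [0.8, -0.8, 0], "turn": [0, 0, 0], "fingers": 0.1}, {"dp": [0.8, -0.8, 0], "turn": [0, 0, 0], "fingers": 0.1}, {"dp": [0.8, -0.8, 0], "turn": [0, 0, 0], "fingers": 0.1}])

```text
clock: 30.63
eef_pos: [368.3, 507.4, 175.2]
tcp_rot: [3.141, -0.001, 1.635]
contact_force: [0.4, -0.5, 0.4]
opening: 0.898
grasp_force: 0.0
```

Call:
play_rows(rows=[{"dp": [0.5, -0.5, 0], "turn": [0, 0, 0], "fingers": 0.1}, {"dp": [0, 0, 0], "turn": [0, 0, 0], "fingers": 0.1}, {"dp": [0, 0, 0], "turn": [0, 0, 0], "fingers": 0.1}])

```text
clock: 30.88
eef_pos: [347.3, 526.0, 174.7]
tcp_rot: [3.141, -0.0, 1.639]
contact_force: [0.1, -0.5, 0.6]
opening: 0.905
grasp_force: 0.0
```

Run:
```python
from h import *
f=grab("top")
a=np.array([.978,.209]);b=np.array([-.209,.978])
for q in blobs(f,(13,60,190),(24,160,255),(200,165,275,210),46,15):
    d=q["c"]-np.array([552,13.8]); print(q["L"],q["W"],q["ang"],"dish xy",round(d@a,1),round(d@b,1))
for q in blobs(f,(5,200,170),(15,255,255),(85,170,125,215),51): print("spacer",q)
im=f["pixels"][145:235,70:280]
cv2.imwrite("pics/z.png",cv2.resize(im,(798,342),interpolation=cv2.INTER_CUBIC)[:,:,::-1])
```

```text
43.3 39.5 0.177 dish xy 8.7 50.7
60.4 39.4 0.204 dish xy 1.0 0.7
61.9 39.4 0.212 dish xy -1.4 -50.0
spacer {'uv': array([100. , 195.9]), 'c': array([526.3, 368. ]), 'cm': array([525.7, 367.9]), 'L': 58.1, 'W': 11.6, 'ang': 0.06}
```

View pics/z.png

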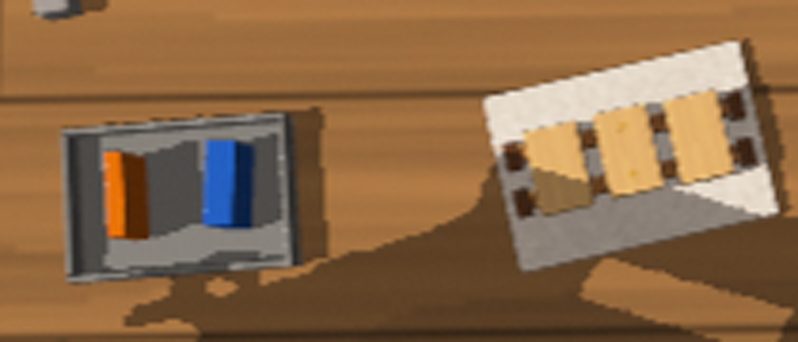

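The top view shows both slats parallel to the fixed one with even gaps, measured at +50.0 and -50.7 mm from it. Their ends are in line, and the spacer stands upright in the tray near its old place.

```bash
python3 -c "
from rig import r
print(r.sign_off())"
```

```text
the job is handed in; nothing more can be done
None
```

I laid both slats against the orange spacer, with gaps measured at about 12 mm on each side, stood the spacer back upright in the grey tray, and handed the job in at about 31 s; the sign-off returned no verdict.

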